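# Fetch the stencil plate from behind the studio jars

## Task

Clear the bottle, the jar and the tin off the dark wooden rack and stand all three upright in the plywood tray; only then take the aluminium stencil plate that lay behind them and lay it on the black registration board with both its holes over the two steel dowels, flat down on the board (either way round). Leave it there and then put the bottle, the jar and the tin back upright on the rack, each on the very spot where it stood at the start, without knocking anything over or disturbing the mug of brushes, the tape roll or the books.

Things in the scene. Friction and masses are not known exactly. Their poses are not given: they have to be found in the camera images.
- rack: Fixed dark wooden rack board, 190 (its x) x 310 (its y) mm, top 12 mm above the table; a lip 8 mm wide, 20 mm high along its +x (far) edge. Three flush cork rounds, 74 mm across, at x = -52, y = -100, 0, +100 mm: bottle, jar and tin stand on them in any order. The stencil plate lies behind, near x = +27, y = 0. Origin: centre of the underside.
- tray: Fixed open plywood tray, the side area: 270 (its x) x 120 (its y) mm outside, walls 5 mm thick and 18 mm high above the table, floor 5 mm above the table. Room for three things in a row along its x axis, about 80 mm apart. Origin: centre of the underside. It may stand left or right.
- board: Fixed black registration board, 120 (its x) x 190 (its y) x 15 mm, with a small sheet of white paper on it. Two upright steel dowels, 7 mm diameter, at x = 0, y = -60 and +60 mm, stand 26 mm above its top; the last 8 mm taper to 2 mm. Origin: centre of the underside. It may stand left or right, turned.
- stencil: Loose aluminium plate, 70 (its x) x 150 (its y) x 6 mm, 0.2 kg; two through holes 10 mm wide at x = 0, y = -60 and +60 mm, four small square cut-outs. Pale wooden grip rib, 14 mm wide (x), 64 long (y), from 6 to 42 mm above the underside: pinch it across x, fingertips above the plate. A half turn makes no difference. Origin: centre of the underside.
- bottle: Loose slim white plastic bottle with a grey cap, the tallest: body 42 mm diameter up to 88 mm, shoulder to 100 mm, cap 25 mm diameter up to 118 mm. About 0.2 kg. Origin: centre of the underside, z up.
- jar: Loose wide amber glass jar with a brass lid, the shortest and widest: 64 mm diameter up to 72 mm, lid 60 mm diameter from 78 to 95 mm. About 0.3 kg. Origin: centre of the underside, z up.
- tin: Loose straight dark steel tin with thin bright ribs, 52 mm diameter, 105 mm high. About 0.3 kg. Origin: centre of the underside, z up.
- mug: Bystander: white mug of brushes, 70 mm diameter, 155 mm high with the brushes. Leave alone. Origin: centre of the underside.
- tape: Bystander: yellow roll of tape lying flat, 100 mm diameter, 25 mm high. Leave alone. Origin: centre of the underside.
- books: Bystander: two closed books, stacked, 130 x 180 x 40 mm. Leave alone. Origin: centre of the underside.

How it is judged:
On the way, in this order (a step that is already met when the one before it is completed fails the run):
1. the bottle, the jar and the tin all stand in the tray while the stencil plate still lies in its place on the rack (x of bottle in the frame of tray between -0.13 and 0.13 m and y of bottle in the frame of tray between -0.055 and 0.055 m and z of each of bottle, jar, tin in the frame of tray below 0.015 m and angle between each of bottle, jar, tin's own z axis and vertical below 0.1 rad and linear speed of each of bottle, jar, tin below 0.03 m/s and x of jar in the frame of tray between -0.13 and 0.13 m and y of jar in the frame of tray between -0.055 and 0.055 m and x of tin in the frame of tray between -0.13 and 0.13 m and y of tin in the frame of tray between -0.055 and 0.055 m and distance of stencil from where it was at the start of the episode below 0.02 m), for 0.2 s.
2. the stencil plate lies flat on the board with both dowels in its holes and is released, while the three still stand in the tray (horizontal distance between stencil and board below 0.005 m and angle between the y axis of stencil and the y axis of board, either way round below 0.06 rad and z of stencil in the frame of board below 0.0185 m and angle between stencil's own z axis and vertical below 0.05 rad and contact force between the fingers and stencil below 0.1 N and x of bottle in the frame of tray between -0.13 and 0.13 m and y of bottle in the frame of tray between -0.055 and 0.055 m and z of each of bottle, jar, tin in the frame of tray below 0.015 m and angle between each of bottle, jar, tin's own z axis and vertical below 0.1 rad and linear speed of each of bottle, jar, tin below 0.03 m/s and x of jar in the frame of tray between -0.13 and 0.13 m and y of jar in the frame of tray between -0.055 and 0.055 m and x of tin in the frame of tray between -0.13 and 0.13 m and y of tin in the frame of tray between -0.055 and 0.055 m), for 0.2 s.
At the end, for the whole second after the job is handed in: Stencil plate flat on the board over both dowels (centre within 5 mm, 0.06 rad either way round, within 3.5 mm of the board top), released; bottle, jar and tin each upright on the rack within 15 mm of their own starting spots; all at rest (horizontal distance between stencil and board below 0.005 m and angle between the y axis of stencil and the y axis of board, either way round below 0.06 rad and z of stencil in the frame of board below 0.0185 m and angle between stencil's own z axis and vertical below 0.05 rad and contact force between the fingers and stencil below 0.1 N and linear speed of each of stencil, bottle, jar, tin below 0.02 m/s and distance of each of bottle, jar, tin from where it was at the start of the episode below 0.015 m and angle between each of bottle, jar, tin's own z axis and vertical below 0.1 rad); the robot touches nothing.
It fails at once if the mug, the tape roll or the books are disturbed (moved by more than 25 mm) (distance of any of mug, tape, books from where it was at the start of the episode above 0.025 m).
It fails at once if the bottle, the jar or the tin is knocked over (tilted by more than 0.7 rad) (angle between any of bottle, jar, tin's own z axis and vertical above 0.7 rad).
It also fails if it takes over 144 s, if anything falls off the work surface, if the arm or the gripper's body presses on something with over 40 N, if the wrist force passes 120 N, or if a joint passes its speed limit or range.

## Robot

A 7-joint arm with a two-finger parallel gripper is mounted at the origin on the work surface. World frame = base frame: x ahead of the robot, y to its left, z up, the work surface at z = 0. Lengths are in m, angles in rad, forces in N, time in s.
With the tool pointing down it reaches from about 0.35 to 0.9 m from the base axis. Payload 8.1 kg.
Tool frame: the origin (TCP) lies midway between the tips of the shut fingers; the grasp point (between the pads) lies 19 mm behind it; z points along the fingers, y is the line along which they close (so a half turn about z gives the same grasp; the last joint's range is limited). The gripper opens to 92 mm and grips with 3 to 60 N. Pads are 19 mm wide; open, the fingers measure 130 mm over their backs; the gripper's body (75 mm by 190 mm) begins 47 mm behind the grasp point.
Start: joints at [-1.26, 0.434, 0.025, 1.573, -0.012, 1.134, -0.075], TCP at [0.251, 0.572, 0.227] pointing down, gripper open.
Joint ranges: [-2.62, 2.62], [-0.44, 2.09], [-1.27, 1.32], [0.08, 2.57], [-1.32, 4.46], [0.12, 2], [-2.74, 2.74]. Speed limits (rad/s): [2.22, 2.22, 3.01, 3.01, 3.14, 3.14, 3.14].

## Interface

Orientations are given as a rotation vector (axis times angle).
In Python, from cell import arm gives the robot as it stands.
- The arm moves only by the tool carry_out, never from a script. Its arguments are lists of equal length, an entry for each row: "claw": the finger opening in cm, from 0 to 9.18; "delta_pos": the shift along the tool's x, y, z in cm, a list of three; "angular": the turn, a rotation vector about the tool's x, y, z in rad, a list of three. In form: {"claw": [claw, ...], "delta_pos": [[dx, dy, dz], ...], "angular": [[ax, ay, az], ...]}. A call has 1 to 20 rows; each row shifts and turns the commanded pose from where the row before left it, along the tool's axes as they then stand; what a row does not reach is not made up. A row lasts 1/10 s, in which the tool goes at most 50 mm and 8.59 degrees, less where a joint would pass 70% of its speed; a pose out of reach is approached as far as the arm can. A call with a gripper value outside its range is refused whole. The fingers move at their own pace and stop on an object; "force" is the grip in N (left out, the last holds). Time passes only in rows, so rows that do not move let the fingers close. It gives the time, the measured TCP pose, the force, the opening and the grip force at its end, in the units of the state.
- arm.observe(): the state, without advancing time (a new reading comes with each control period).
- arm.get_image(name): name is "side" or "top" or "wrist"; returns a dict with "frame" (384x512x3 uint8, red, green, blue), "mtx" (3x3 intrinsics, pixels), "T" (4x4, takes a point from camera to world coordinates). Camera axes: x right, y down, z forward; pixel columns grow to the right and rows downward; lengths in m; the calibration is good to about 2 mm. The wrist camera is an equidistant fisheye: a pixel r from the principal point sees the ray r / f radians off the axis. A picture is of the moment at which its call begins. There is no depth.
- arm.sign_off(): hands the job in; it is judged then, once.
Trained networks look in a picture, given as the dict that the camera call returned (one of the last four; its "shot" number tells which), for a name from the list of things; names that differ only in an ending like _2 or _b are one class to them, and where a whole thing is asked for, a point or a joint stands for the part that bears it (a point fixed in the world has none). Each returns a list of dicts, best first, with "conf" (0 to 1); they miss things now and then, are a little off and sometimes report something else, mostly with a low value. They report only what shows in the picture. A call takes as long as a camera call.
- arm.look_for(label, picture): "centre" ([column, row] as shares, 0 to 1, of the picture: columns of its width, rows of its height, amid what is visible of it).
- arm.trace(label, picture): "region" (384x512 bool, what is visible of it) and "centre" ([column, row] as shares, 0 to 1, of the picture: columns of its width, rows of its height, amid what is visible of it).
- arm.place_of(label, picture): "centre" ([column, row] as shares, 0 to 1, of the picture: columns of its width, rows of its height: a listed point, or the origin of a listed thing).
The state is a dict: "clock": time; "joints": joint angles; "dq": joint speeds; "joint_efforts": joint torques, N m; "position": TCP position; "ee_rot": TCP orientation; "force": force on the tool from outside, world axes, zero at the start; "ft_torque": the same for the moment, N m; "width": opening from 0.0 (shut) to 1.0 (fully open); "gripper_force": force on a finger pad.
Only numpy, scipy, OpenCV 4.12 (cv2) and the standard library are available. Lean on these libraries where they do the work, as an engineer would, in place of code of your own. Each camera call takes 0.05 s, during which the arm holds its last target. There are 200 camera calls.

## Working session

There is one attempt and no reset: what is moved stays moved. The work goes in short steps, Python scripts to look and compute and a tool call to move; the robot and the scene stay as the last step left them, time stands still between calls to the robot, and variables do not carry over. Pictures are saved under pics/ and viewed, at most 14 in all, crops included, and the job is handed in when it is done.

Besides the shell and the picture viewer there is one more tool, called after "Request:" by a JSON object that holds its "method" and its "body". carry_out: Moves the arm, as the interface text tells. Its arguments: {"type":"object","properties":{"claw":{"type":"array","items":{"type":"number"}},"delta_pos":{"type":"array","items":{"type":"array","items":{"type":"number"}}},"angular":{"type":"array","items":{"type":"array","items":{"type":"number"}}},"force":{"type":"number"}},"required":["claw","delta_pos","angular"]}

```bash
ls; mkdir -p pics; cat > h.py <<'E'
import numpy as np, cv2
from cell import arm
from scipy.spatial.transform import Rotation as R
def ray(im,uv):
    K=im["mtx"];T=im["T"]
    d=np.linalg.inv(K)@[uv[0],uv[1],1.];return T[:3,3],T[:3,:3]@d
def onplane(im,uv,z):
    o,d=ray(im,uv);return o+d*(z-o[2])/d[2]
def proj(im,p):
    T=im["T"];q=T[:3,:3].T@(np.asarray(p,float)-T[:3,3]);q=im["mtx"]@q;return q[:2]/q[2]
def save(im,n):cv2.imwrite("pics/"+n,im["frame"][:,:,::-1])
E
python3 - <<'E'
from h import *
s=arm.observe();print({k:np.round(v,3) for k,v in s.items()}, R.from_rotvec(s["ee_rot"]).as_matrix().round(3))
for n in("top","side"):
    im=arm.get_image(n);save(im,n+"0.png");print(n,im["T"].round(3).tolist(),im["mtx"].round(1).tolist())
    for l in "rack tray board stencil bottle jar tin mug tape books".split():
        for r in arm.place_of(l,im)[:2]:
            uv=np.array(r["centre"])*[512,384];print(l,round(r["conf"],2),uv.round(1),onplane(im,uv,0).round(3),onplane(im,uv,.012)[:2].round(3))
E
```

```text
pics
{'clock': np.float64(0.0), 'joints': array([-1.26 ,  0.435,  0.025,  1.574, -0.012,  1.134, -0.075]), 'dq': array([-0.002, -0.   ,  0.   ,  0.   , -0.002,  0.   ,  0.001]), 'joint_efforts': array([ 1.0000e-03, -6.6786e+01,  9.8600e-01, -3.1445e+01, -6.0000e-02,
        4.3000e-02,  0.0000e+00]), 'position': array([0.251, 0.572, 0.226]), 'ee_rot': array([-6.450e-01, -3.074e+00,  2.000e-03]), 'force': array([ 0.471,  0.8  , -0.181]), 'ft_torque': array([ 0.006, -0.011, -0.015]), 'gripper_force': np.float64(0.0), 'width': np.float64(0.999)} [[-0.916  0.402 -0.   ]
 [ 0.402  0.916 -0.001]
 [-0.    -0.002 -1.   ]]
top [[0.022, -0.986, 0.168, 0.42], [-1.0, -0.026, -0.018, 0.022], [0.022, -0.167, -0.986, 1.142], [0.0, 0.0, 0.0, 1.0]] [[405.1, 0.0, 254.8], [0.0, 405.1, 190.2], [0.0, 0.0, 1.0]]
rack 0.68 [247.1 231.4] [0.496 0.02  0.   ] [0.496 0.02 ]
tray 0.96 [130.6 217.5] [0.528 0.348 0.   ] [0.526 0.345]
board 0.84 [377.7 236.4] [ 0.491 -0.349  0.   ] [ 0.49  -0.345]
stencil 0.77 [244.5 221.2] [0.525 0.028 0.   ] [0.524 0.028]
bottle 0.63 [209.8 258.3] [0.42  0.122 0.   ] [0.42  0.12
[... 746 characters left out ...]
27 0.341 0.   ] [0.526 0.347]
tray 0.31 [203.4 182.3] [ 0.769  0.006 -0.   ] [0.765 0.017]
board 0.94 [330.9 121.2] [ 0.494 -0.337  0.   ] [ 0.493 -0.321]
board 0.2 [334.5 242.2] [0.422 0.103 0.   ] [0.423 0.112]
stencil 0.94 [298.3 207.9] [0.521 0.024 0.   ] [0.52  0.035]
stencil 0.59 [329.2 118.7] [ 0.5   -0.347  0.   ] [ 0.5   -0.331]
bottle 0.84 [331.4 240.2] [0.43  0.099 0.   ] [0.43  0.109]
jar 0.82 [330.2 203.7] [ 0.449 -0.011  0.   ] [0.449 0.   ]
tin 0.98 [327.9 177.5] [ 0.467 -0.1    0.   ] [ 0.467 -0.087]
mug 0.85 [229.1 133.6] [ 0.764 -0.197  0.   ] [ 0.76  -0.183]
tape 0.68 [171.8 251.8] [0.765 0.228 0.   ] [0.76  0.235]
books 0.89 [201.7 183.7] [0.772 0.012 0.   ] [0.767 0.023]
```

```bash
python3 - <<'E'
import cv2
a=cv2.imread("pics/top0.png")[90:340,60:460];cv2.imwrite("pics/top0c.png",cv2.resize(a,(800,500),interpolation=cv2.INTER_CUBIC))
a=cv2.imread("pics/side0.png")[70:370,130:430];cv2.imwrite("pics/side0c.png",cv2.resize(a,(600,600),interpolation=cv2.INTER_CUBIC))
E
```

```text
(no output)
```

View pics/top0c.png

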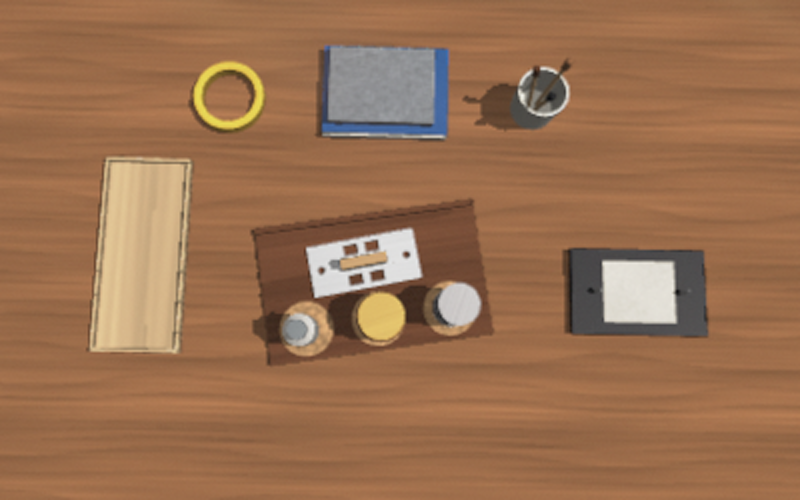

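View pics/side0c.png

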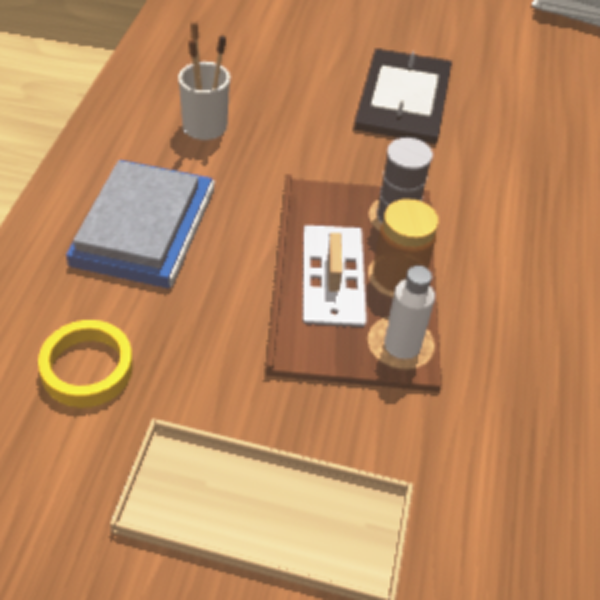

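The top crop shows the bottle (cap at crop 299,329), jar (379,316) and tin (459,303) on corks from left to right. The stencil is behind them at (364,262), the tray is on the left and the board on the right with a dowel at each end. The side crop agrees. Next I'll fit outlines in both views.

```bash
cat > fit.py <<'E'
from h import *
from scipy.optimize import minimize
def ring(r,z,n=48):
    a=np.linspace(0,2*np.pi,n,endpoint=False);return np.c_[r*np.cos(a),r*np.sin(a),np.full(n,z)]
def box(lx,ly,z0,z1):
    return np.array([[sx*lx/2,sy*ly/2,z] for sx in(-1,1) for sy in(-1,1) for z in(z0,z1)])
M={"bottle":[np.r_[ring(.021,0),ring(.021,.088)],np.r_[ring(.021,.088),ring(.0125,.1)],np.r_[ring(.0125,.1),ring(.0125,.118)]],
"jar":[np.r_[ring(.032,0),ring(.032,.072)],np.r_[ring(.03,.072),ring(.03,.095)]],
"tin":[np.r_[ring(.026,0),ring(.026,.105)]],
"board":[box(.12,.19,0,.015)],"tray":[box(.27,.12,0,.018)],"rack":[box(.19,.31,0,.012)],
"stencil":[box(.07,.15,0,.006),box(.014,.064,.006,.042)]}
S=4
def mask(im,name,p,z):
    m=np.zeros((384*S,512*S),np.uint8);Rz=R.from_euler("z",p[2]).as_matrix()
    for part in M[name]:
        q=np.array([proj(im,v) for v in part@Rz.T+[p[0],p[1],z]])
        cv2.fillConvexPoly(m,cv2.convexHull(((q+.5)*S-.5).round().astype(np.int32)),1)
    return m
def fit(name,ims,p0,z):
    ob=[]
    for im in ims:
        t=arm.trace(name,im)
        c=[(r,np.linalg.norm(np.array(r["centre"])*[512,384]-proj(im,[p0[0],p0[1],z+.03]))) for r in t]
        c=[r for r,d in c if d<45]
        if c: ob.append((im,cv2.resize(c[0]["region"].astype(np.uint8),None,fx=S,fy=S,interpolation=cv2.INTER_NEAREST)))
    def cost(p,o):
        s=0
        for im,b in o:
            m=mask(im,name,p,z);s+=1-(m&b).sum()/(m|b).sum()
        return s/max(len(o),1)
    rot=name in("board","tray","rack","stencil");out=[]
    for o in [ob]+([[x] for x in ob] if len(ob)>1 else []):
        f=(lambda p:cost(p,o)) if rot else (lambda p:cost([p[0],p[1],0],o))
        x0=np.array(p0 if rot else p0[:2],float)
        sim=np.vstack([x0]+[x0+np.eye(len(x0))[i]*(.01,.01,.06)[i] for i in range(len(x0))])
        r=minimize(f,x0,method="Nelder-Mead",options=dict(initial_simplex=sim,xatol=2e-4,fatol=1e-4));out.append((r.x.round(4).tolist(),round(r.fun,3)))
    return out
E
python3 - <<'E'
from fit import *
ims=[arm.get_image("top"),arm.get_image("side")]
P={"bottle":(.43,.1,0,.012),"jar":(.447,.0,0,.012),"tin":(.466,-.095,0,.012),"tray":(.527,.345,-.03,0),"board":(.493,-.345,0.02,0),"rack":(.5,.02,.13,0),"stencil":(.522,.025,.13,.012)}
for k,v in P.items(): print(k,fit(k,ims,v[:3],v[3]))
t=ims[0]
print("cap/lid/tin tops",[onplane(t,u,z)[:2].round(4) for u,z in(((209.5,254.5),.13),((249.5,248),.107),((289.5,241.5),.117))])
print("dowels?",[onplane(t,u,.015)[:2].round(4) for u in((355.7,235.5),(397.5,236))])
E
```

```text
bottle [([0.4313, 0.1136], np.float64(0.057))]
jar [([0.449, 0.0118], np.float64(0.126)), ([0.4477, 0.0127], np.float64(0.053)), ([0.4509, 0.0082], np.float64(0.135))]
tin [([0.4657, -0.0861], np.float64(0.195)), ([0.4646, -0.0856], np.float64(0.041)), ([0.4677, -0.092], np.float64(0.286))]
tray [([0.5313, 0.344, -0.0066], np.float64(0.039)), ([0.5287, 0.3461, -0.0051], np.float64(0.029)), ([0.5321, 0.3417, -0.0029], np.float64(0.017))]
board [([0.493, -0.3489, -0.0051], np.float64(0.058)), ([0.4911, -0.3475, 0.0071], np.float64(0.023)), ([0.4957, -0.3522, 0.0107], np.float64(0.041))]
rack [([0.4988, 0.0238, 0.1624], np.float64(0.315))]
stencil [([0.5247, 0.036, 0.2215], np.float64(0.136)), ([0.5226, 0.0375, 0.217], np.float64(0.125)), ([0.5254, 0.034, 0.2131], np.float64(0.104))]
cap/lid/tin tops [array([0.4288, 0.1116]), array([0.4475, 0.0133]), array([ 0.4658, -0.0869])]
dowels? [array([ 0.4912, -0.2825]), array([ 0.4926, -0.3998])]
```

The top view fits tightly. The outlines give bottle (0.430, 0.113), jar (0.448, 0.013) and tin (0.465, -0.086), with a rack yaw of about 0.177. I'll move above the bottle with the fingers closing along the rack's x axis and look with the wrist camera.

Request:
{"method": "carry_out", "body": {"claw": [8,8,8,8,8,8,8,8,8,8,8,8,8,8,8,8,8,8,8,8], "delta_pos": [[0,0,0],[0,0,0],[0,0,0],[0,0,0],[0,0,0],[0,0,0],[0,0,0],[-3.7,0.74,0],[-3.7,0.74,0],[-3.7,0.74,0],[-3.7,0.74,0],[-3.7,0.74,0],[-3.7,0.74,0],[-3.7,0.74,0],[-3.7,0.74,0],[-3.7,0.74,0],[-3.7,0.74,0],[-3.7,0.74,0],[-3.7,0.74,0],[-3.7,0.74,0]], "angular": [[0,0,0.14],[0,0,0.14],[0,0,0.14],[0,0,0.14],[0,0,0.14],[0,0,0.14],[0,0,0.14],[0,0,0],[0,0,0],[0,0,0],[0,0,0],[0,0,0],[0,0,0],[0,0,0],[0,0,0],[0,0,0],[0,0,0],[0,0,0],[0,0,0],[0,0,0]], "force": 20}}

```text
clock: 3.9
position: [0.4311, 0.1143, 0.227]
ee_rot: [2.016, 2.409, 0.001]
force: [0.8, -0.4, 0.0]
width: 0.868
gripper_force: 0.0
```

```bash
cat >> h.py <<'E'
def fproj(im,p):
    T=im["T"];K=im["mtx"];q=T[:3,:3].T@(np.asarray(p,float)-T[:3,3]);r=np.hypot(q[0],q[1]);th=np.arctan2(r,q[2])
    return np.array([K[0,2]+K[0,0]*th*q[0]/r,K[1,2]+K[1,1]*th*q[1]/r])
def fplane(im,uv,z):
    T=im["T"];K=im["mtx"];a=(uv[0]-K[0,2])/K[0,0];b=(uv[1]-K[1,2])/K[1,1];th=np.hypot(a,b)
    d=T[:3,:3]@np.array([np.sin(th)*a/th,np.sin(th)*b/th,np.cos(th)]);o=T[:3,3];return o+d*(z-o[2])/d[2]
def go(x,y,z,yaw):
    "tool-frame turn about z, then shift in cm (after the turn) to reach TCP target with y axis at yaw"
    s=arm.observe();M=R.from_rotvec(s["ee_rot"]).as_matrix();cy=np.arctan2(M[1,1],M[0,1])
    d=(yaw-cy+np.pi/2)%np.pi-np.pi/2
    v=np.array([x,y,z])-s["position"];p=cy+d
    X=np.array([-np.sin(p),np.cos(p)]);Y=np.array([np.cos(p),np.sin(p)])
    print("t",round(float(s["clock"]),1),"pos",s["position"].round(4),"yaw",cy.round(4),"zaxis",M[:,2].round(4),"w",s["width"].round(3),"F",s["gripper_force"].round(1),"| turn",round(-d,3),"shift",(X@v[:2]*100).round(2),(Y@v[:2]*100).round(2),(-v[2]*100).round(2))
E
python3 - <<'E'
from h import *
go(.43,.1125,.226,.177)
im=arm.get_image("wrist");save(im,"w1.png");print(im["mtx"].round(1).tolist(),im["T"].round(3).tolist())
for l,z in(("bottle",.012),("jar",.012),("tin",.012),("stencil",.012),("rack",0)):
    for r in arm.place_of(l,im)[:2]:
        uv=np.array(r["centre"])*[512,384];print(l,round(r["conf"],2),uv.round(1),fplane(im,uv,z).round(4)[:2])
for n,p in(("cap",(.43,.1125,.13)),("jar",(.448,.013,.107)),("tin",(.465,-.086,.117))):print(n,fproj(im,p).round(1))
E
```

```text
Traceback (most recent call last):
  File "h.py", line 24, in go
    print("t",round(float(s["clock"]),1),"pos",s["position"].round(4),"yaw",cy.round(4),"zaxis",M[:,2].round(4),"w",s["width"].round(3),"F",s["gripper_force"].round(1),"| turn",round(-d,3),"shift",(X@v[:2]*100).round(2),(Y@v[:2]*100).round(2),(-v[2]*100).round(2))
                                                                                                                    ^^^^^^^^^^^^^^^^
AttributeError: 'float' object has no attribute 'round'
```

```bash
sed -i 's/s\["width"\].round(3)/round(float(s["width"]),3)/;s/s\["gripper_force"\].round(1)/round(float(s["gripper_force"]),1)/' h.py
python3 - <<'E'
from h import *
go(.43,.1125,.226,.177)
im=arm.get_image("wrist");save(im,"w1.png");print(im["mtx"].round(1).tolist(),im["T"].round(3).tolist())
for l,z in(("bottle",.012),("jar",.012),("tin",.012),("stencil",.012),("rack",0)):
    for r in arm.place_of(l,im)[:2]:
        uv=np.array(r["centre"])*[512,384];print(l,round(r["conf"],2),uv.round(1),fplane(im,uv,z).round(4)[:2])
for n,p in(("cap",(.43,.1125,.13)),("jar",(.448,.013,.107)),("tin",(.465,-.086,.117))):print(n,fproj(im,p).round(1))
E
```

```text
t 3.9 pos [0.4311 0.1143 0.227 ] yaw 0.1771 zaxis [ 6.e-04  6.e-04 -1.e+00] w 0.868 F 0.0 | turn 0.0 shift -0.16 -0.14 0.1
[[297.3, 0.0, 256.8], [0.0, 297.3, 191.7], [0.0, 0.0, 1.0]] [[0.984, 0.169, 0.051, 0.419], [0.177, -0.942, -0.284, 0.192], [0.0, 0.289, -0.957, 0.384], [0.0, 0.0, 0.0, 1.0]]
bottle 0.87 [256.6 167.3] [0.4324 0.1131]
jar 0.83 [255.6 242.3] [0.4497 0.0083]
tin 0.56 [256.3 299.9] [ 0.4685 -0.0911]
stencil 0.83 [311.9 234.6] [0.5251 0.0332]
rack 0.74 [294.9 234.2] [0.5039 0.0247]
cap [253.8 195.1]
jar [254.5 276.5]
tin [254.2 345.8]
```

View pics/w1.png

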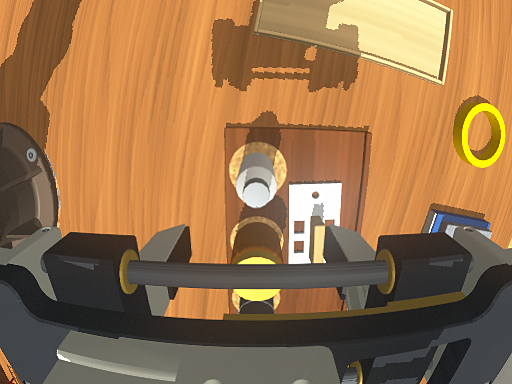

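The wrist view shows the bottle cap at (257,191), centred between the fingers, with its cork round at about (257,167). The descent is clear.

Request:
{"method": "carry_out", "body": {"claw": [8,8,8,8,8,8,8,8,8,8,8,8,3.5,3.5,3.5,3.5,3.5,3.5,3.5,3.5], "delta_pos": [[0,0.1,1.0],[0,0,2],[0,0,2],[0,0,2],[0,0,2],[0,0,2],[0,0,2],[0,0,1.5],[0,0,0.7],[0,0,0.3],[0,0,0],[0,0,0],[0,0,0],[0,0,0],[0,0,0],[0,0,0],[0,0,0],[0,0,0],[0,0,0],[0,0,0]], "angular": [[0,0,0],[0,0,0],[0,0,0],[0,0,0],[0,0,0],[0,0,0],[0,0,0],[0,0,0],[0,0,0],[0,0,0],[0,0,0],[0,0,0],[0,0,0],[0,0,0],[0,0,0],[0,0,0],[0,0,0],[0,0,0],[0,0,0],[0,0,0]], "force": 20}}

```text
clock: 6.2
position: [0.4316, 0.1159, 0.0717]
ee_rot: [-2.017, -2.409, 0.0]
force: [-0.4, -0.8, 0.5]
width: 0.452
gripper_force: 20.0
```

```bash
python3 - <<'E'
from h import *
go(.44,.344,.2,np.pi/2)
E
```

```text
t 6.2 pos [0.4316 0.1159 0.0717] yaw 0.1769 zaxis [-1.e-04  0.e+00 -1.e+00] w 0.452 F 20.0 | turn -1.394 shift -0.84 22.81 -12.83
```

Request:
{"method": "carry_out", "body": {"claw": [3.5,3.5,3.5,3.5,3.5,3.5,3.5,3.5,3.5,3.5,3.5,3.5,3.5,3.5,3.5,3.5,3.5,3.5,3.5,3.5], "delta_pos": [[0,0,-0.5],[0,0,-1],[0,0,-1],[0,0,-1],[0,0,-1],[0,0,-1],[0,0,-0.5],[0,0,0],[0,0,0],[0,0,0],[0,0,0],[-0.15,1.5,0],[-0.15,3,0],[-0.15,3,0],[-0.15,3,0],[-0.15,3,0],[-0.15,3,0],[-0.15,3,0],[-0.15,2,0],[-0.14,1.4,0]], "angular": [[0,0,0],[0,0,-0.14],[0,0,-0.14],[0,0,-0.14],[0,0,-0.14],[0,0,-0.14],[0,0,-0.14],[0,0,-0.14],[0,0,-0.14],[0,0,-0.14],[0,0,-0.134],[0,0,0],[0,0,0],[0,0,0],[0,0,0],[0,0,0],[0,0,0],[0,0,0],[0,0,0],[0,0,0]], "force": 20}}

```text
clock: 8.2
position: [0.4447, 0.3465, 0.1318]
ee_rot: [0.002, -3.142, -0.0]
force: [-0.4, -0.4, -1.7]
width: 0.453
gripper_force: 19.9
```

```bash
python3 - <<'E'
from fit import *
im=arm.get_image("side")
go(.445,.345,.0652,np.pi/2)
print(fit("tray",[im],(.53,.344,0),0))
save(im,"s1.png")
E
```

```text
t 8.2 pos [0.4448 0.3485 0.1318] yaw 1.5736 zaxis [ 4.0e-04  1.5e-03 -1.0e+00] w 0.451 F 19.9 | turn 0.003 shift -0.02 -0.35 6.66
[([0.5325, 0.3428, -0.0055], np.float64(0.178))]
```

View pics/s1.png

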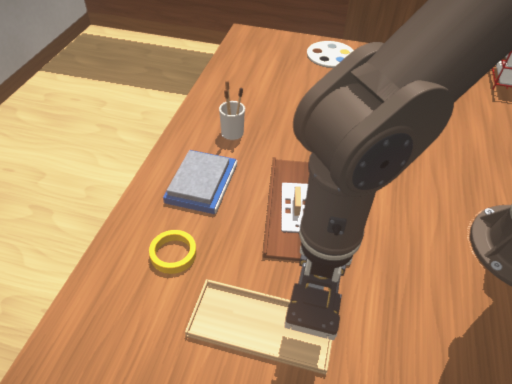

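The side view shows the bottle held over the tray's near end at about (315,310). The tray is empty and nothing has been disturbed.

Request:
{"method": "carry_out", "body": {"claw": [3.5,3.5,3.5,3.5,3.5,3.5,3.5,3.5,3.5,3.5], "delta_pos": [[0,-0.1,0.5],[0,-0.1,1.3],[0,0,1.5],[0,0,1.4],[0,0,1.0],[0,0,0.5],[0,0,0.25],[0,0,0.1],[0,0,0.05],[0,0,0]], "angular": [[0,0,0],[0,0,0],[0,0,0],[0,0,0],[0,0,0],[0,0,0],[0,0,0],[0,0,0],[0,0,0],[0,0,0]]}}

```text
clock: 9.3
position: [0.4453, 0.3431, 0.0661]
ee_rot: [-0.0, 3.141, 0.001]
force: [0.6, -0.2, -0.6]
width: 0.456
gripper_force: 19.9
```

```bash
python3 - <<'E'
from h import *
go(.445,.345,.0652,np.pi/2);print(arm.observe()["force"])
E
```

```text
t 9.3 pos [0.4453 0.3431 0.0661] yaw 1.5709 zaxis [ 6.e-04  5.e-04 -1.e+00] w 0.456 F 19.9 | turn 0.0 shift 0.03 0.19 0.09
[ 0.63593593 -0.24403091 -0.57255033]
```

Request:
{"method": "carry_out", "body": {"claw": [7,7,7,7,7,7,7,7,7,7,7,7,7,7,7,7,7], "delta_pos": [[0,0,0],[0,0,0],[0,0,0],[0,0,0],[0,0,0],[0,0,-0.5],[0,0,-1],[0,0,-1.5],[0,0,-2],[0,0,-2],[0,0,-1],[0,0,0],[0,0,0],[0,0,0],[0,0,0],[0,0,0],[0,0,0]], "angular": [[0,0,0],[0,0,0],[0,0,0],[0,0,0],[0,0,0],[0,0,0],[0,0,0],[0,0,0.14],[0,0,0.14],[0,0,0.14],[0,0,0.14],[0,0,0.14],[0,0,0.14],[0,0,0.14],[0,0,0.14],[0,0,0.14],[0,0,0.134]]}}

```text
clock: 11.0
position: [0.445, 0.3431, 0.1467]
ee_rot: [-2.023, -2.403, -0.002]
force: [-0.4, 0.1, 0.4]
width: 0.763
gripper_force: 0.0
```

Request:
{"method": "carry_out", "body": {"claw": [8,8,8,8,8,8,8,8,8,8,8,8,8,8,8,8], "delta_pos": [[-1.4,-0.2,0],[-3,-0.4,0],[-3.2,-0.4,0],[-3.2,-0.4,0],[-3.2,-0.4,0],[-3.2,-0.4,0],[-3.2,-0.4,0],[-3.2,-0.4,0],[-3.2,-0.4,0],[-3.2,-0.4,0],[-3.2,-0.4,0],[-3.2,-0.4,0],[-3.2,-0.4,0],[-2,-0.3,0],[-1.2,-0.2,0],[0,0,0]], "angular": [[0,0,0],[0,0,0],[0,0,0],[0,0,0],[0,0,0],[0,0,0],[0,0,0],[0,0,0],[0,0,0],[0,0,0],[0,0,0],[0,0,0],[0,0,0],[0,0,0],[0,0,0],[0,0,0]]}}

```text
clock: 12.6
position: [0.4657, -0.09, 0.1461]
ee_rot: [2.017, 2.408, 0.0]
force: [-0.1, 0.2, -0.6]
width: 0.875
gripper_force: 0.0
```

```bash
python3 - <<'E'
from fit import *
go(.467,-.087,.06,.177)
im=arm.get_image("wrist")
for l,z in(("tin",.012),("jar",.012),("stencil",.012)):
    for r in arm.place_of(l,im)[:1]:
        uv=np.array(r["centre"])*[512,384];print(l,round(r["conf"],2),uv.round(1),fplane(im,uv,z).round(4)[:2])
im=arm.get_image("side");print(fit("bottle",[im],(.445,.344,0),.005))
save(im,"s2.png")
E
```

```text
t 12.6 pos [ 0.4657 -0.09    0.1461] yaw 0.1761 zaxis [ 4.e-04 -1.e-04 -1.e+00] w 0.875 F 0.0 | turn -0.001 shift 0.27 0.18 8.61
tin 0.84 [258.3 182.7] [ 0.4685 -0.0896]
jar 0.71 [258.5  84.4] [0.4514 0.0071]
stencil 0.98 [338.8  74.8] [0.527  0.0332]
[([0.4488, 0.3427], np.float64(0.073))]
```

Request:
{"method": "carry_out", "body": {"claw": [8,8,8,8,8,8,8,8,4.5,4.5,4.5,4.5,4.5,4.5,4.5,4.5], "delta_pos": [[0.2,0.2,1],[0,0,2],[0,0,2],[0,0,2],[0,0,1],[0,0,0.4],[0,0,0.2],[0,0,0],[0,0,0],[0,0,0],[0,0,0],[0,0,0],[0,0,0],[0,0,0],[0,0,0],[0,0,0]], "angular": [[0,0,0],[0,0,0],[0,0,0],[0,0,0],[0,0,0],[0,0,0],[0,0,0],[0,0,0],[0,0,0],[0,0,0],[0,0,0],[0,0,0],[0,0,0],[0,0,0],[0,0,0],[0,0,0]], "force": 25}}

```text
clock: 14.5
position: [0.4678, -0.0858, 0.0599]
ee_rot: [-2.016, -2.409, -0.0]
force: [-1.2, -0.4, 5.7]
width: 0.559
gripper_force: 25.0
```

```bash
python3 - <<'E'
from h import *
go(.616,.344,.12,np.pi/2)
E
```

```text
t 14.5 pos [ 0.4678 -0.0858  0.0599] yaw 0.1768 zaxis [-1.e-04  2.e-04 -1.e+00] w 0.559 F 25.0 | turn -1.394 shift -14.82 42.98 -6.01
```

Request:
{"method": "carry_out", "body": {"claw": [4.5,4.5,4.5,4.5,4.5,4.5,4.5,4.5,4.5,4.5,4.5,4.5,4.5,4.5], "delta_pos": [[0,0,-0.5],[0,0,-1],[0,0,-1.5],[0,0,-2],[0,0,-2],[0,0,-2],[0,0,-2],[0,0,-1],[0,0,0],[0,0,0],[0,0,0],[0,0,0],[0,0,0],[0,0,0]], "angular": [[0,0,0],[0,0,0],[0,0,0],[0,0,0],[0,0,-0.14],[0,0,-0.14],[0,0,-0.14],[0,0,-0.14],[0,0,-0.14],[0,0,-0.14],[0,0,-0.14],[0,0,-0.14],[0,0,-0.14],[0,0,-0.134]]}}

```text
clock: 15.9
position: [0.4677, -0.086, 0.1803]
ee_rot: [-0.009, 3.141, -0.001]
force: [0.0, -0.1, -1.7]
width: 0.561
gripper_force: 25.0
```

Request:
{"method": "carry_out", "body": {"claw": [4.5,4.5,4.5,4.5,4.5,4.5,4.5,4.5,4.5,4.5,4.5,4.5,4.5,4.5,4.5,4.5,4.5,4.5,4.5], "delta_pos": [[-0.5,1.5,0],[-1,2.9,0],[-1,2.9,0],[-1,2.9,0],[-1,2.9,0],[-1,2.9,0],[-1,2.9,0],[-1,2.9,0],[-1,2.9,0],[-1,2.9,0],[-1,2.9,0],[-1,2.9,0],[-1,2.9,0],[-1,2.9,0],[-0.8,2.4,0],[-0.5,1.4,0],[0,0,0],[0,0,0],[0,0,0]], "angular": [[0,0,0],[0,0,0],[0,0,0],[0,0,0],[0,0,0],[0,0,0],[0,0,0],[0,0,0],[0,0,0],[0,0,0],[0,0,0],[0,0,0],[0,0,0],[0,0,0],[0,0,0],[0,0,0],[0,0,0],[0,0,0],[0,0,0]]}}

```text
clock: 17.8
position: [0.6159, 0.3426, 0.18]
ee_rot: [0.002, 3.141, -0.002]
force: [0.0, -0.8, -1.4]
width: 0.563
gripper_force: 25.0
```

```bash
python3 - <<'E'
from h import *
go(.616,.344,.0535,np.pi/2)
E
```

```text
t 17.8 pos [0.6159 0.3426 0.18  ] yaw 1.5695 zaxis [ 1.0e-04 -1.1e-03 -1.0e+00] w 0.563 F 25.0 | turn -0.001 shift -0.01 0.14 12.65
```

Request:
{"method": "carry_out", "body": {"claw": [4.5,4.5,4.5,4.5,4.5,4.5,4.5,4.5,4.5,4.5,4.5,4.5,4.5], "delta_pos": [[0,0.1,1],[0,0,2],[0,0,2],[0,0,2],[0,0,2],[0,0,1.5],[0,0,1],[0,0,0.5],[0,0,0.3],[0,0,0.2],[0,0,0.1],[0,0,0],[0,0,0]], "angular": [[0,0,0],[0,0,0],[0,0,0],[0,0,0],[0,0,0],[0,0,0],[0,0,0],[0,0,0],[0,0,0],[0,0,0],[0,0,0],[0,0,0],[0,0,0]]}}

```text
clock: 19.1
position: [0.616, 0.3454, 0.0542]
ee_rot: [-0.0, 3.141, 0.001]
force: [0.2, -0.1, -2.0]
width: 0.564
gripper_force: 25.0
```

```bash
python3 - <<'E'
from h import *
go(.616,.344,.0535,np.pi/2);print(arm.observe()["force"].round(1))
E
```

```text
t 19.1 pos [0.616  0.3454 0.0542] yaw 1.5709 zaxis [ 6.e-04  4.e-04 -1.e+00] w 0.564 F 25.0 | turn 0.0 shift 0.0 -0.14 0.07
[ 0.2 -0.1 -2. ]
```

Request:
{"method": "carry_out", "body": {"claw": [4.5,4.5,7.5,7.5,7.5,7.5,7.5,7.5,7.5,7.5,7.5,7.5,7.5,7.5,7.5,7.5,7.5,7.5,7.5,7.5], "delta_pos": [[0,0,0.1],[0,0,0],[0,0,0],[0,0,0],[0,0,0],[0,0,0],[0,0,0],[0,0,-0.5],[0,0,-1],[0,0,-2],[0,0,-2],[0,0,-2],[0,0,-2],[0,0,0],[0,0,0],[0,0,0],[0,0,0],[0,0,0],[0,0,0],[0,0,0]], "angular": [[0,0,0],[0,0,0],[0,0,0],[0,0,0],[0,0,0],[0,0,0],[0,0,0],[0,0,0],[0,0,0],[0,0,0.14],[0,0,0.14],[0,0,0.14],[0,0,0.14],[0,0,0.14],[0,0,0.14],[0,0,0.14],[0,0,0.14],[0,0,0.14],[0,0,0.134],[0,0,0]]}}

```text
clock: 21.1
position: [0.6158, 0.3457, 0.1486]
ee_rot: [2.018, 2.407, 0.001]
force: [0.0, -0.6, -0.4]
width: 0.817
gripper_force: 0.0
```

Request:
{"method": "carry_out", "body": {"claw": [9,9,9,9,9,9,9,9,9,9,9,9,9,9,9], "delta_pos": [[-1.25,-0.9,0],[-2.5,-1.85,0],[-2.5,-1.85,0],[-2.5,-1.85,0],[-2.5,-1.85,0],[-2.5,-1.85,0],[-2.5,-1.85,0],[-2.5,-1.85,0],[-2.5,-1.85,0],[-2.5,-1.85,0],[-2.5,-1.85,0],[-2.5,-1.85,0],[-1.25,-0.95,0],[0,0,0],[0,0,0]], "angular": [[0,0,0],[0,0,0],[0,0,0],[0,0,0],[0,0,0],[0,0,0],[0,0,0],[0,0,0],[0,0,0],[0,0,0],[0,0,0],[0,0,0],[0,0,0],[0,0,0],[0,0,0]]}}

```text
clock: 22.6
position: [0.4509, 0.0117, 0.1482]
ee_rot: [2.014, 2.41, 0.002]
force: [0.3, 0.2, -0.5]
width: 0.98
gripper_force: 0.0
```

```bash
python3 - <<'E'
from fit import *
go(.45,.011,.053,.177)
im=arm.get_image("wrist")
for l,z in(("jar",.012),("stencil",.012)):
    for r in arm.place_of(l,im)[:1]:
        uv=np.array(r["centre"])*[512,384];print(l,round(r["conf"],2),uv.round(1),fplane(im,uv,z).round(4)[:2])
im=arm.get_image("side");print(fit("bottle",[im],(.445,.344,0),.005),fit("tin",[im],(.616,.344,0),.005))
E
```

```text
t 22.6 pos [0.4509 0.0117 0.1482] yaw 0.1787 zaxis [ 1.2e-03  8.0e-04 -1.0e+00] w 0.98 F 0.0 | turn 0.002 shift -0.05 -0.1 9.52
jar 0.61 [256.1 186.4] [0.4524 0.0074]
stencil 0.66 [330.7 175.5] [0.5264 0.0328]
[([0.4496, 0.3423], np.float64(0.036))] [([0.6202, 0.346], np.float64(0.035))]
```

Request:
{"method": "carry_out", "body": {"claw": [8.4,8.4,8.4,8.4,8.4,8.4,8.4,8.4,8.4,5.5,5.5,5.5,5.5,5.5,5.5,5.5,5.5], "delta_pos": [[-0.1,0,0.5],[-0.1,0,1],[0,0,2],[0,0,2],[0,0,2],[0,0,1],[0,0,0.5],[0,0,0.2],[0,0,0],[0,0,0],[0,0,0],[0,0,0],[0,0,0],[0,0,0],[0,0,0],[0,0,0],[0,0,0]], "angular": [[0,0,0],[0,0,0],[0,0,0],[0,0,0],[0,0,0],[0,0,0],[0,0,0],[0,0,0],[0,0,0],[0,0,0],[0,0,0],[0,0,0],[0,0,0],[0,0,0],[0,0,0],[0,0,0],[0,0,0]], "force": 25}}

```text
clock: 24.6
position: [0.4505, 0.0089, 0.0561]
ee_rot: [-2.017, -2.409, -0.001]
force: [-1.8, 0.0, 7.4]
width: 0.687
gripper_force: 25.0
```

```bash
python3 - <<'E'
from h import *
go(.532,.344,.155,np.pi/2)
E
```

```text
t 24.6 pos [0.4505 0.0089 0.0561] yaw 0.1769 zaxis [ 3.e-04  4.e-04 -1.e+00] w 0.687 F 25.0 | turn -1.394 shift -8.15 33.51 -9.89
```

Request:
{"method": "carry_out", "body": {"claw": [5.5,5.5,5.5,5.5,5.5,5.5,5.5,5.5,5.5,5.5,5.5,5.5,5.5,5.5], "delta_pos": [[0,0,-0.5],[0,0,-1],[0,0,-1.5],[0,0,-2],[0,0,-2],[0,0,-2],[0,0,-2],[0,0,-1],[0,0,0],[0,0,0],[0,0,0],[0,0,0],[0,0,0],[0,0,0]], "angular": [[0,0,0],[0,0,0],[0,0,0],[0,0,0],[0,0,-0.14],[0,0,-0.14],[0,0,-0.14],[0,0,-0.14],[0,0,-0.14],[0,0,-0.14],[0,0,-0.14],[0,0,-0.14],[0,0,-0.14],[0,0,-0.134]]}}

```text
clock: 26.0
position: [0.4502, 0.0085, 0.1763]
ee_rot: [-0.009, 3.141, -0.001]
force: [0.3, -0.2, -3.0]
width: 0.688
gripper_force: 25.0
```

Request:
{"method": "carry_out", "body": {"claw": [5.5,5.5,5.5,5.5,5.5,5.5,5.5,5.5,5.5,5.5,5.5,5.5,5.5,5.5,5.5,5.5,5.5], "delta_pos": [[-0.4,1.5,0],[-0.7,2.8,0],[-0.7,2.8,0],[-0.7,2.8,0],[-0.7,2.8,0],[-0.7,2.8,0],[-0.7,2.8,0],[-0.7,2.8,0],[-0.7,2.8,0],[-0.7,2.8,0],[-0.7,2.8,0],[-0.6,2.5,0],[-0.05,1.5,0],[0,0,0],[0,0,0],[0,0,0],[0,0,0]], "angular": [[0,0,0],[0,0,0],[0,0,0],[0,0,0],[0,0,0],[0,0,0],[0,0,0],[0,0,0],[0,0,0],[0,0,0],[0,0,0],[0,0,0],[0,0,0],[0,0,0],[0,0,0],[0,0,0],[0,0,0]]}}

```text
clock: 27.7
position: [0.5311, 0.3423, 0.176]
ee_rot: [0.003, 3.141, -0.001]
force: [-0.4, 0.3, -2.7]
width: 0.692
gripper_force: 25.0
```

```bash
python3 - <<'E'
from h import *
go(.531,.344,.0492,np.pi/2)
E
```

```text
t 27.7 pos [0.5311 0.3423 0.176 ] yaw 1.5692 zaxis [ 1.e-04 -5.e-04 -1.e+00] w 0.692 F 25.0 | turn -0.002 shift 0.01 0.17 12.68
```

Request:
{"method": "carry_out", "body": {"claw": [5.5,5.5,5.5,5.5,5.5,5.5,5.5,5.5,5.5,5.5,5.5,5.5,5.5], "delta_pos": [[0,0.1,1],[0,0,2],[0,0,2],[0,0,2],[0,0,2],[0,0,1.5],[0,0,1],[0,0,0.5],[0,0,0.3],[0,0,0.2],[0,0,0.15],[0,0,0],[0,0,0]], "angular": [[0,0,0],[0,0,0],[0,0,0],[0,0,0],[0,0,0],[0,0,0],[0,0,0],[0,0,0],[0,0,0],[0,0,0],[0,0,0],[0,0,0],[0,0,0]]}}

```text
clock: 29.0
position: [0.5311, 0.345, 0.0496]
ee_rot: [-0.0, 3.141, 0.001]
force: [-0.6, 0.1, -2.9]
width: 0.687
gripper_force: 25.0
```

```bash
python3 - <<'E'
from h import *
go(.531,.344,.0492,np.pi/2);print(arm.observe()["force"].round(1))
E
```

```text
t 29.0 pos [0.5311 0.345  0.0496] yaw 1.571 zaxis [ 5.e-04  4.e-04 -1.e+00] w 0.687 F 25.0 | turn 0.0 shift 0.01 -0.1 0.04
[-0.6  0.1 -2.9]
```

Request:
{"method": "carry_out", "body": {"claw": [5.5,5.5,8.4,8.4,8.4,8.4,8.4,8.4,8.4,8.4,8.4,8.4,8.4,8.4,8.4,8.4,8.4,8.4,8.4,8.4], "delta_pos": [[0,0,0.1],[0,0,0],[0,0,0],[0,0,0],[0,0,0],[0,0,0],[0,0,0],[0,0,-0.5],[0,0,-1],[0,0,-2],[0,0,-2],[0,0,-2.5],[0,0,-2.5],[0,0,-2.5],[0,0,-2],[0,0,0],[0,0,0],[0,0,0],[0,0,0],[0,0,0]], "angular": [[0,0,0],[0,0,0],[0,0,0],[0,0,0],[0,0,0],[0,0,0],[0,0,0],[0,0,0],[0,0,0],[0,0,0],[0,0,0.134],[0,0,0.135],[0,0,0.135],[0,0,0.135],[0,0,0.135],[0,0,0.136],[0,0,0.136],[0,0,0.136],[0,0,0.136],[0,0,0.136]]}}

```text
clock: 31.0
position: [0.5309, 0.345, 0.1993]
ee_rot: [-1.974, -2.443, -0.002]
force: [0.3, -0.4, 0.2]
width: 0.918
gripper_force: 0.0
```

Request:
{"method": "carry_out", "body": {"claw": [8.4,8.4,8.4,8.4,8.4,8.4,8.4,8.4,8.4,8.4,8.4,8.4,8.4], "delta_pos": [[-1.3,-0.3,0],[-2.9,-0.7,0],[-2.9,-0.7,0],[-2.9,-0.7,0],[-2.9,-0.7,0],[-2.9,-0.7,0],[-2.9,-0.7,0],[-2.9,-0.7,0],[-2.9,-0.7,0],[-2.9,-0.7,0],[-2.9,-0.6,0],[0,0,0],[0,0,0]], "angular": [[0,0,0],[0,0,0],[0,0,0],[0,0,0],[0,0,0],[0,0,0],[0,0,0],[0,0,0],[0,0,0],[0,0,0],[0,0,0],[0,0,0],[0,0,0]]}}

```text
clock: 32.3
position: [0.5255, 0.0322, 0.1988]
ee_rot: [1.967, 2.45, 0.001]
force: [-0.6, -0.0, 0.4]
width: 0.919
gripper_force: 0.0
```

```bash
python3 - <<'E'
from fit import *
go(.525,.034,.1,.215)
im=arm.get_image("wrist")
for r in arm.place_of("stencil",im)[:1]:
    uv=np.array(r["centre"])*[512,384];print(round(r["conf"],2),uv.round(1),fplane(im,uv,.012).round(4)[:2])
t=arm.trace("stencil",im)
if t: print(cv2.boundingRect(t[0]["region"].astype(np.uint8)))
cv2.imwrite("pics/w2.png",cv2.resize(im["frame"][40:290,120:440,::-1],(800,600),interpolation=cv2.INTER_CUBIC))
for p in [(0,-.06,.006),(0,.06,.006),(.035,.075,.006),(-.035,.075,.006),(-.035,-.075,.006),(.035,-.075,.006)]:
    q=R.from_euler("z",.215).apply(p)+[.525,.034,.012];print(((fproj(im,q)-[120,40])*[2.5,2.4]).round(0))
s=arm.get_image("side");print(fit("bottle",[s],(.445,.344,0),.005),fit("tin",[s],(.616,.344,0),.005),fit("jar",[s],(.531,.344,0),.005))
np.savez("w2.npz",**{k:im[k] for k in("mtx","T","frame")})
E
```

```text
t 32.3 pos [0.5255 0.0322 0.1988] yaw 0.2178 zaxis [ 6.e-04  7.e-04 -1.e+00] w 0.919 F 0.0 | turn 0.003 shift 0.18 -0.01 9.88
0.57 [256.5 173.3] [0.527  0.0298]
(226, 107, 63, 124)
[339. 429.]
[339. 190.]
[417. 159.]
[262. 159.]
[269. 455.]
[409. 455.]
[([0.4494, 0.3422], np.float64(0.05))] [([0.6208, 0.344], np.float64(0.047))] [([0.5318, 0.3463], np.float64(0.046))]
```

View pics/w2.png

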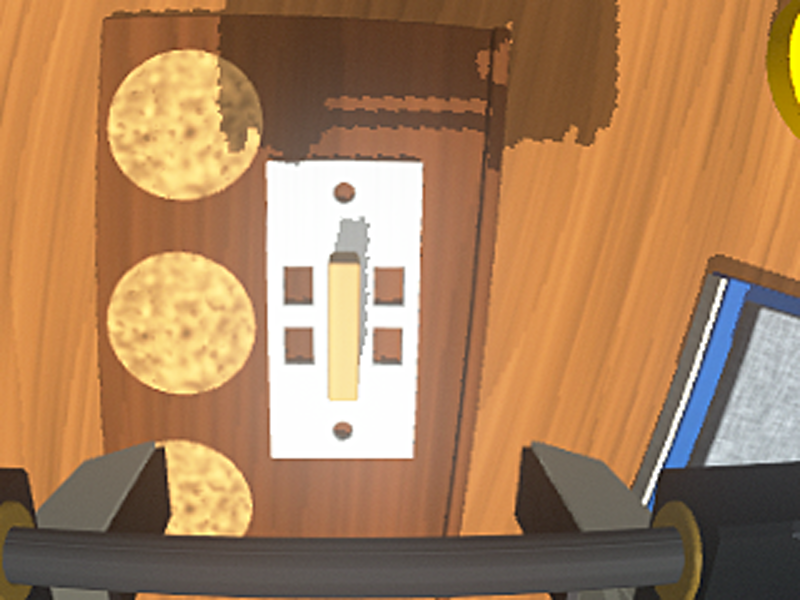

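The wrist crop shows the plate with its holes at (344,191) and (343,431), the rib between them and the fingers square to it. Before gripping it I'll visit the board empty-handed, so the dowels are measured in the same part of the same camera and the bias cancels.

Request:
{"method": "carry_out", "body": {"claw": [7,7,7,7,7,7,7,7,7,7,7,7,7,7,7,7,7,7], "delta_pos": [[0,0,0],[0,0,0],[-1.3,-0.15,0],[-2.9,-0.25,0],[-2.9,-0.25,0],[-2.9,-0.25,0],[-2.9,-0.25,0],[-2.9,-0.25,0],[-2.9,-0.25,0],[-2.9,-0.25,0],[-2.9,-0.25,0],[-2.9,-0.25,0],[-2.9,-0.25,0],[-2.9,-0.25,0],[-2.9,-0.25,0],[-2,-0.1,0],[0,0,0],[0,0,0]], "angular": [[0,0,0.107],[0,0,0.107],[0,0,0],[0,0,0],[0,0,0],[0,0,0],[0,0,0],[0,0,0],[0,0,0],[0,0,0],[0,0,0],[0,0,0],[0,0,0],[0,0,0],[0,0,0],[0,0,0],[0,0,0],[0,0,0]]}}

```text
clock: 34.45
position: [0.4937, -0.3481, 0.198]
ee_rot: [-2.217, -2.225, 0.0]
force: [0.1, 0.7, -0.0]
width: 0.769
gripper_force: 0.0
```

```bash
python3 - <<'E'
from fit import *
go(.493,-.349,.2,0)
im=arm.get_image("wrist")
for r in arm.place_of("board",im)[:1]:
    uv=np.array(r["centre"])*[512,384];print(round(r["conf"],2),uv.round(1),fplane(im,uv,0).round(4)[:2])
cv2.imwrite("pics/w3.png",cv2.resize(im["frame"][40:290,120:440,::-1],(800,600),interpolation=cv2.INTER_CUBIC))
for y in(-.06,.06):
  for z in(.015,.041): print(((fproj(im,(.493,-.349+y,z))-[120,40])*[2.5,2.4]).round(0))
np.savez("w3.npz",**{k:im[k] for k in("mtx","T","frame")})
E
```

```text
t 34.5 pos [ 0.4937 -0.3481  0.198 ] yaw 0.0039 zaxis [-6.e-04  3.e-04 -1.e+00] w 0.769 F 0.0 | turn 0.004 shift -0.09 -0.07 -0.2
0.77 [253.  173.5] [ 0.49   -0.3535]
[338. 432.]
[338. 453.]
[339. 196.]
[338. 199.]
```

View pics/w3.png

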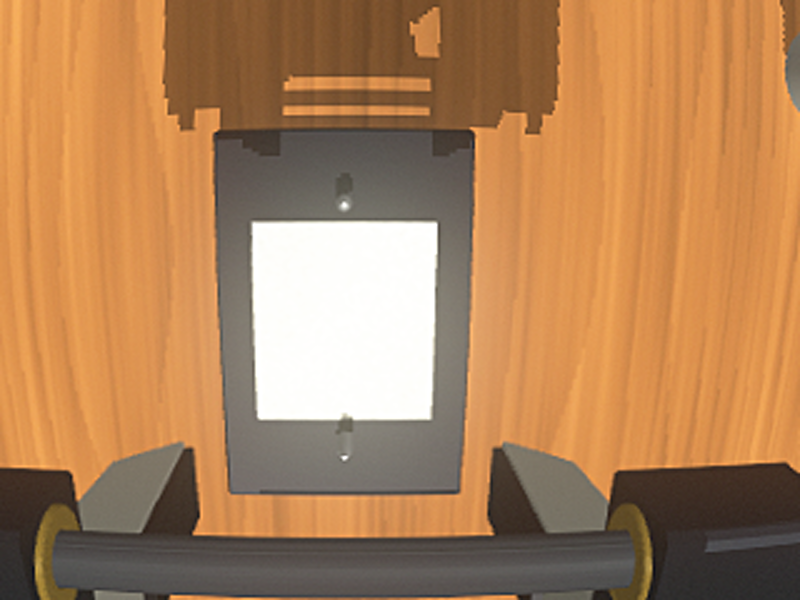

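The wrist crop shows the dowel tips at about (344,204) and (344,458).

```bash
python3 - <<'E'
from h import *
for f,pts,z in(("w2.npz",[(344,191),(343,431)],.018),("w3.npz",[(344.5,204),(344.5,458)],.041)):
    im=np.load(f);P=[]
    for p in pts:
        g=np.array(p)/[2.5,2.4]+[120,40]-.3
        P.append(fplane(im,g,z)[:2])
    P=np.array(P);d=P[0]-P[1];print(P.round(4).tolist(),"mid",P.mean(0).round(4),"len",np.linalg.norm(d).round(4),"yaw",np.arctan2(-d[0],d[1]).round(4))
E
```

```text
[[0.514, 0.0928], [0.5396, -0.0251]] mid [0.5268 0.0338] len 0.1206 yaw 0.2143
[[0.4952, -0.2909], [0.4958, -0.4114]] mid [ 0.4955 -0.3511] len 0.1205 yaw 0.0048
```

Request:
{"method": "carry_out", "body": {"claw": [6,6,6,6,6,6,6,6,6,6,6,6,6,6,6,6,6,6,6], "delta_pos": [[0,0,0],[0,0,0],[1.3,0.4,0],[2.8,0.87,0],[2.8,0.87,0],[2.8,0.87,0],[2.8,0.87,0],[2.8,0.87,0],[2.8,0.87,0],[2.8,0.87,0],[2.8,0.87,0],[2.8,0.87,0],[2.8,0.87,0],[2.8,0.87,0],[2.8,0.87,0],[1.7,0.46,0],[0,0,0],[0,0,0],[0,0,0]], "angular": [[0,0,-0.105],[0,0,-0.105],[0,0,0],[0,0,0],[0,0,0],[0,0,0],[0,0,0],[0,0,0],[0,0,0],[0,0,0],[0,0,0],[0,0,0],[0,0,0],[0,0,0],[0,0,0],[0,0,0],[0,0,0],[0,0,0],[0,0,0]]}}

```text
clock: 36.45
position: [0.5271, 0.0333, 0.1983]
ee_rot: [1.975, 2.443, -0.0]
force: [0.5, 0.3, -0.5]
width: 0.651
gripper_force: 0.0
```

```bash
python3 - <<'E'
from h import *
go(.526,.0338,.026,.2143)
E
```

```text
t 36.5 pos [0.5271 0.0333 0.1983] yaw 0.2112 zaxis [-0.e+00 -1.e-04 -1.e+00] w 0.651 F 0.0 | turn -0.003 shift 0.08 -0.1 17.23
```

Request:
{"method": "carry_out", "body": {"claw": [6,6,6,6,6,6,6,6,6,6,6,6,6,6,6], "delta_pos": [[0.05,-0.1,1],[0,0,2],[0,0,2],[0,0,2],[0,0,2],[0,0,2],[0,0,2],[0,0,1.5],[0,0,1],[0,0,0.7],[0,0,0.5],[0,0,0.3],[0,0,0.2],[0,0,0],[0,0,0]], "angular": [[0,0,-0.003],[0,0,0],[0,0,0],[0,0,0],[0,0,0],[0,0,0],[0,0,0],[0,0,0],[0,0,0],[0,0,0],[0,0,0],[0,0,0],[0,0,0],[0,0,0],[0,0,0]]}}

```text
clock: 37.95
position: [0.5266, 0.0343, 0.0265]
ee_rot: [1.969, 2.448, 0.001]
force: [-0.1, -0.0, -0.1]
width: 0.653
gripper_force: 0.0
```

Request:
{"method": "carry_out", "body": {"claw": [0.8,0.8,0.8,0.8,0.8,0.8,0.8,0.8,0.8,0.8], "delta_pos": [[0,0,0],[0,0,0],[0,0,0],[0,0,0],[0,0,0],[0,0,0],[0,0,0],[0,0,0],[0,0,0],[0,0,0]], "angular": [[0,0,0],[0,0,0],[0,0,0],[0,0,0],[0,0,0],[0,0,0],[0,0,0],[0,0,0],[0,0,0],[0,0,0]], "force": 30}}

```text
clock: 38.95
position: [0.5263, 0.0342, 0.0262]
ee_rot: [-1.969, -2.448, 0.0]
force: [-1.3, -0.3, 1.8]
width: 0.153
gripper_force: 30.0
```

```bash
python3 - <<'E'
from h import *
go(.526,.0338,.026,.2143);print(arm.observe()["force"])
im=arm.get_image("wrist")
cv2.imwrite("pics/w4.png",cv2.resize(im["frame"][40:290,120:440,::-1],(800,600),interpolation=cv2.INTER_CUBIC))
np.savez("w4.npz",**{k:im[k] for k in("mtx","T","frame")})
E
```

```text
t 39.0 pos [0.5263 0.0342 0.0262] yaw 0.2159 zaxis [-2.e-04 -0.e+00 -1.e+00] w 0.153 F 30.0 | turn 0.002 shift -0.04 -0.04 0.02
[-1.30892096 -0.32331623  1.80817967]
```

View pics/w4.png

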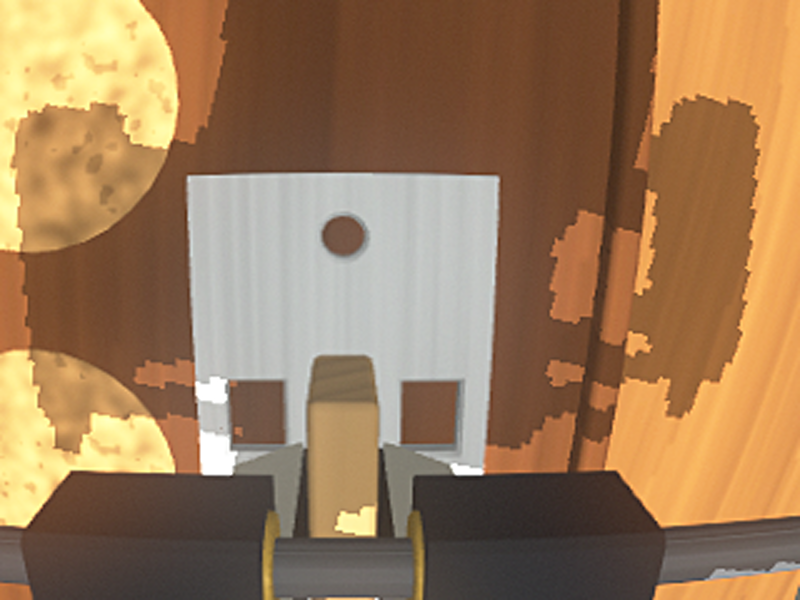

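The plate is gripped. Its visible hole is at crop (344,235) and the rib is square between the fingers.

```bash
python3 - <<'E'
from h import *
im=np.load("w4.npz");h=fplane(im,np.array((344.5,235))/[2.5,2.4]+[120,40]-.3,.018)[:2]
Rm=lambda a:np.array([[np.cos(a),-np.sin(a)],[np.sin(a),np.cos(a)]])
psi=.2159;tcp=np.array([.5263,.0342])
mid=h-Rm(psi)@[0,.06];print("close hole",h,"mid",mid)
for c,n in((mid,"close"),(np.array([.5268,.0338]),"far")):
    o=Rm(psi).T@(c-tcp);b=np.array([.4955,-.3511]);t=b-Rm(.0048)@o;print(n,"offset",o.round(4),"place",t.round(4))
    go(t[0],t[1],.1,.0048)
E
```

```text
close hole [0.51510325 0.09299902] mid [0.52795685 0.03439198]
close offset [ 0.0017 -0.0002] place [ 0.4938 -0.3509]
t 39.0 pos [0.5263 0.0343 0.0262] yaw 0.2159 zaxis [-2.e-04  0.e+00 -1.e+00] w 0.152 F 30.0 | turn 0.211 shift -38.5 -3.43 -7.38
far offset [ 0.0004 -0.0005] place [ 0.4951 -0.3506]
t 39.0 pos [0.5263 0.0343 0.0262] yaw 0.2159 zaxis [-2.e-04  0.e+00 -1.e+00] w 0.152 F 30.0 | turn 0.211 shift -38.47 -3.3 -7.38
```

Request:
{"method": "carry_out", "body": {"claw": [0.8,0.8,0.8,0.8,0.8,0.8,0.8,0.8,0.8], "delta_pos": [[0,0,-0.4],[0,0,-1],[0,0,-1.5],[0,0,-1.5],[0,0,-1.5],[0,0,-1],[0,0,-0.5],[0,0,0],[0,0,0]], "angular": [[0,0,0],[0,0,0],[0,0,0],[0,0,0.05],[0,0,0.05],[0,0,0.05],[0,0,0.05],[0,0,0.011],[0,0,0]]}}

```text
clock: 39.9
position: [0.5264, 0.0344, 0.1005]
ee_rot: [2.215, 2.228, 0.001]
force: [0.1, -0.0, -3.2]
width: 0.153
gripper_force: 30.0
```

Request:
{"method": "carry_out", "body": {"claw": [0.8,0.8,0.8,0.8,0.8,0.8,0.8,0.8,0.8,0.8,0.8,0.8,0.8,0.8,0.8,0.8,0.8,0.8,0.8,0.8], "delta_pos": [[-1.2,-0.1,0],[-2.4,-0.2,0],[-2.4,-0.2,0],[-2.4,-0.2,0],[-2.4,-0.2,0],[-2.4,-0.2,0],[-2.4,-0.2,0],[-2.4,-0.2,0],[-2.4,-0.2,0],[-2.4,-0.2,0],[-2.4,-0.2,0],[-2.4,-0.2,0],[-2.4,-0.2,0],[-2.4,-0.2,0],[-2.4,-0.2,0],[-2.4,-0.2,0],[-1.3,-0.3,0],[0,0,0],[0,0,0],[0,0,0]], "angular": [[0,0,0],[0,0,0],[0,0,0],[0,0,0],[0,0,0],[0,0,0],[0,0,0],[0,0,0],[0,0,0],[0,0,0],[0,0,0],[0,0,0],[0,0,0],[0,0,0],[0,0,0],[0,0,0],[0,0,0],[0,0,0],[0,0,0],[0,0,0]]}}

```text
clock: 41.9
position: [0.4946, -0.3494, 0.0999]
ee_rot: [-2.214, -2.228, -0.001]
force: [0.6, 0.0, -2.6]
width: 0.151
gripper_force: 30.0
```

```bash
python3 - <<'E'
from h import *
go(.494,-.3507,.065,.0048)
im=arm.get_image("wrist")
cv2.imwrite("pics/w5.png",cv2.resize(im["frame"][40:290,120:440,::-1],(800,600),interpolation=cv2.INTER_CUBIC))
np.savez("w5.npz",**{k:im[k] for k in("mtx","T","frame")})
print(((fproj(im,(.4955,-.2911,.041))-[120,40])*[2.5,2.4]).round(0))
E
```

```text
t 41.9 pos [ 0.4946 -0.3494  0.0999] yaw 0.0064 zaxis [-3.0e-04  1.3e-03 -1.0e+00] w 0.151 F 30.0 | turn 0.002 shift -0.13 -0.06 3.49
[342. 222.]
```

View pics/w5.png

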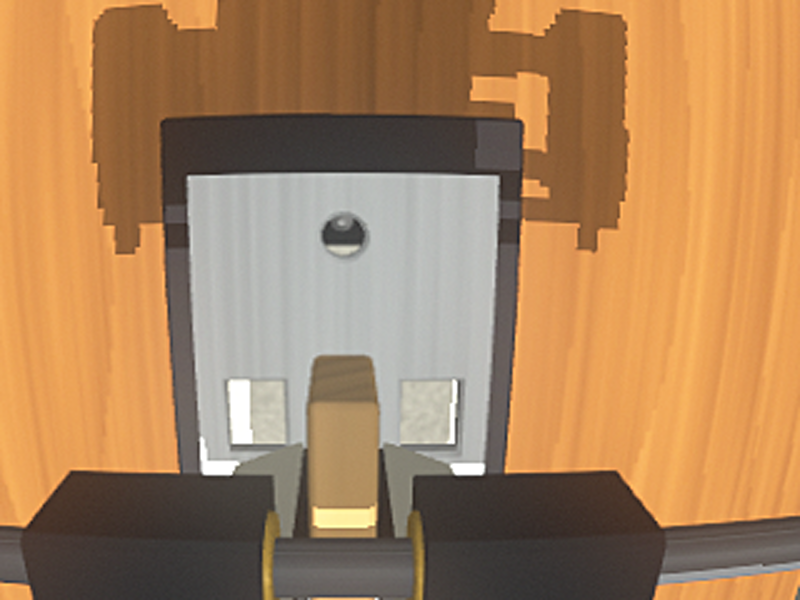

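Through the plate's hole (centre 344,235) the dowel tip shows at (343,222). Sideways it lines up; next I'll work out the lengthwise offset.

```bash
python3 - <<'E'
from h import *
im=np.load("w5.npz");f=lambda p,z:fplane(im,np.array(p)/[2.5,2.4]+[120,40]-.3,z)[:2].round(4)
print("hole",f((344.5,235),.0917),"dowel",f((343,222),.041))
go(.494,-.3507,.065,.0048)
E
```

```text
hole [ 0.4958 -0.2893] dowel [ 0.4955 -0.2909]
t 42.0 pos [ 0.4947 -0.3493  0.1   ] yaw 0.0068 zaxis [-2.0e-04  1.2e-03 -1.0e+00] w 0.152 F 30.0 | turn 0.002 shift -0.14 -0.07 3.5
```

Request:
{"method": "carry_out", "body": {"claw": [0.8,0.8,0.8,0.8,0.8,0.8,0.8,0.8,0.8,0.8,0.8,0.8,0.8,0.8,0.8,0.8,0.8,0.8], "delta_pos": [[-0.1,-0.04,0.5],[-0.05,0,1],[0,0,1],[0,0,0.7],[0,0,0.3],[0,0,0],[0,0,0],[0,0,0.2],[0,0,0.2],[0,0,0.2],[0,0,0.2],[0,0,0.2],[0,0,0.2],[0,0,0.2],[0,0,0.2],[0,0,0.2],[0,0,0.2],[0,0,0]], "angular": [[0,0,0],[0,0,0],[0,0,0],[0,0,0],[0,0,0],[0,0,0],[0,0,0],[0,0,0],[0,0,0],[0,0,0],[0,0,0],[0,0,0],[0,0,0],[0,0,0],[0,0,0],[0,0,0],[0,0,0],[0,0,0]]}}

```text
clock: 43.75
position: [0.4938, -0.3522, 0.0449]
ee_rot: [-2.216, -2.227, 0.0]
force: [-0.3, 1.1, -3.4]
width: 0.151
gripper_force: 30.0
```

```bash
python3 - <<'E'
from h import *
go(.4943,-.3508,.029,.0048);s=arm.observe();print(s["force"].round(1),s["ft_torque"].round(2))
E
```

```text
t 43.8 pos [ 0.4938 -0.3522  0.0449] yaw 0.005 zaxis [-3.e-04  3.e-04 -1.e+00] w 0.151 F 30.0 | turn 0.0 shift 0.14 0.05 1.59
[-0.3  1.1 -3.4] [ 0.04  0.03 -0.01]
```

Request:
{"method": "carry_out", "body": {"claw": [0.8,0.8,0.8,0.8,0.8,0.8,0.8,0.8,0.8,0.8,0.8,0.8], "delta_pos": [[0.1,0.03,0],[0,0,0.2],[0,0,0.2],[0,0,0.2],[0,0,0.2],[0,0,0.2],[0,0,0.2],[0,0,0.2],[0,0,0.1],[0,0,0.05],[0,0,0.05],[0,0,0]], "angular": [[0,0,0],[0,0,0],[0,0,0],[0,0,0],[0,0,0],[0,0,0],[0,0,0],[0,0,0],[0,0,0],[0,0,0],[0,0,0],[0,0,0]]}}

```text
clock: 44.95
position: [0.4942, -0.3514, 0.0293]
ee_rot: [2.216, 2.227, 0.0]
force: [-0.4, 0.8, -3.2]
width: 0.15
gripper_force: 30.0
```

```bash
python3 - <<'E'
from h import *
go(.4943,-.3508,.029,.0048);s=arm.observe();print(s["force"].round(1),s["ft_torque"].round(2))
E
```

```text
t 45.0 pos [ 0.4942 -0.3514  0.0293] yaw 0.0049 zaxis [ 1.e-04 -0.e+00 -1.e+00] w 0.15 F 30.0 | turn 0.0 shift 0.06 0.01 0.03
[-0.4  0.8 -3.2] [-0.08  0.1   0.02]
```

Nearly down. I'll press on the last fraction of a millimetre, release, lift and check.

Request:
{"method": "carry_out", "body": {"claw": [0.8,0.8,0.8,5,5,5,5,5,5,5,5,5,5,5,5,5,5], "delta_pos": [[0,0,0.05],[0,0,0.03],[0,0,0],[0,0,0],[0,0,0],[0,0,0],[0,0,0],[0,0,0],[0,0,0],[0,0,0],[0,0,-0.5],[0,0,-1],[0,0,-2],[0,0,-3],[0,0,-3],[0,0,-3],[0,0,-2.5]], "angular": [[0,0,0],[0,0,0],[0,0,0],[0,0,0],[0,0,0],[0,0,0],[0,0,0],[0,0,0],[0,0,0],[0,0,0],[0,0,0],[0,0,0],[0,0,0],[0,0,0],[0,0,0],[0,0,0],[0,0,0]]}}

```text
clock: 46.65
position: [0.4943, -0.3518, 0.1811]
ee_rot: [2.215, 2.225, 0.001]
force: [0.7, 0.3, 0.0]
width: 0.544
gripper_force: 0.0
```

```bash
python3 - <<'E'
from fit import *
go(.531,.345,.18,np.pi/2)
im=arm.get_image("wrist")
cv2.imwrite("pics/w6.png",cv2.resize(im["frame"][40:290,120:440,::-1],(800,600),interpolation=cv2.INTER_CUBIC))
s=arm.get_image("side");print([fit(k,[s],(x,.344,0),.005) for k,x in(("bottle",.445),("jar",.531),("tin",.616))])
E
```

```text
t 46.6 pos [ 0.4943 -0.3518  0.1811] yaw 0.0045 zaxis [ 1.5e-03 -9.0e-04 -1.0e+00] w 0.544 F 0.0 | turn -1.566 shift -3.67 69.68 0.11
[[([0.4495, 0.3419], np.float64(0.052))], [([0.5316, 0.3453], np.float64(0.034))], [([0.6204, 0.3456], np.float64(0.032))]]
```

View pics/w6.png

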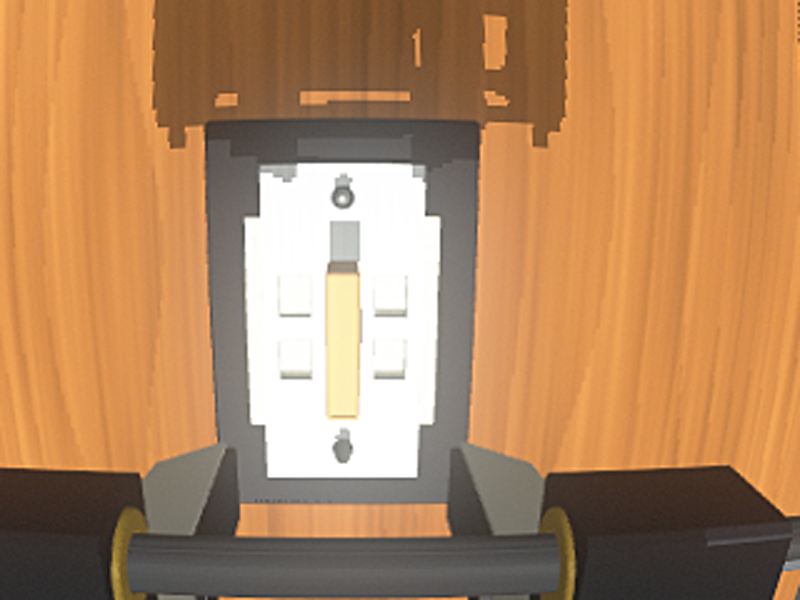

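The crop shows the plate flat on the board with both dowels standing through its holes, at (343,195) and (343,446). The three things still stand in the tray. I'll return them jar first.

Request:
{"method": "carry_out", "body": {"claw": [8.4,8.4,8.4,8.4,8.4,8.4,8.4,8.4,8.4,8.4,8.4,8.4,8.4], "delta_pos": [[0,0,0],[0,0,0],[0,0,0],[0,0,0],[0,0,0],[0,0,0],[0,0,0],[0,0,0],[0,0,0],[0,0,0],[0,0,0],[0,0,0],[0,0,0]], "angular": [[0,0,-0.13],[0,0,-0.13],[0,0,-0.13],[0,0,-0.13],[0,0,-0.13],[0,0,-0.13],[0,0,-0.13],[0,0,-0.13],[0,0,-0.13],[0,0,-0.13],[0,0,-0.13],[0,0,-0.136],[0,0,0]]}}

```text
clock: 48.2
position: [0.4935, -0.3511, 0.1773]
ee_rot: [0.003, -3.14, -0.002]
force: [0.1, -0.9, -0.2]
width: 0.912
gripper_force: 0.0
```

Request:
{"method": "carry_out", "body": {"claw": [8.4,8.4,8.4,8.4,8.4,8.4,8.4,8.4,8.4,8.4,8.4,8.4,8.4,8.4,8.4,8.4,8.4,8.4,8.4,8.4], "delta_pos": [[-0.1,1.8,0],[-0.2,3.8,0],[-0.2,3.8,0],[-0.2,3.8,0],[-0.2,3.8,0],[-0.2,3.8,0],[-0.2,3.8,0],[-0.2,3.8,0],[-0.2,3.8,0],[-0.2,3.8,0],[-0.2,3.8,0],[-0.2,3.8,0],[-0.2,3.8,0],[-0.2,3.8,0],[-0.2,3.8,0],[-0.2,3.8,0],[-0.2,3.8,0],[-0.2,3.8,0],[-0.2,3.5,0],[0,0,0]], "angular": [[0,0,0],[0,0,0],[0,0,0],[0,0,0],[0,0,0],[0,0,0],[0,0,0],[0,0,0],[0,0,0],[0,0,0],[0,0,0],[0,0,0],[0,0,0],[0,0,0],[0,0,0],[0,0,0],[0,0,0],[0,0,0],[0,0,0],[0,0,0]]}}

```text
clock: 50.2
position: [0.5279, 0.3549, 0.1775]
ee_rot: [0.007, -3.14, -0.004]
force: [-0.6, 0.7, -0.5]
width: 0.917
gripper_force: 0.0
```

Request:
{"method": "carry_out", "body": {"claw": [8.4,8.4], "delta_pos": [[0,0,0],[0,0,0]], "angular": [[0,0,0],[0,0,0]]}}

```text
clock: 50.4
position: [0.5306, 0.3466, 0.1781]
ee_rot: [-0.003, -3.141, 0.002]
force: [-0.3, -0.7, 0.2]
width: 0.913
gripper_force: 0.0
```

```bash
python3 - <<'E'
from h import *
go(.5311,.345,.049,np.pi/2)
E
```

```text
t 50.4 pos [0.5306 0.3466 0.1781] yaw 1.5686 zaxis [-6.0e-04 -1.2e-03 -1.0e+00] w 0.913 F 0.0 | turn -0.002 shift -0.05 -0.16 12.91
```

Request:
{"method": "carry_out", "body": {"claw": [8.4,8.4,8.4,8.4,8.4,8.4,8.4,8.4,8.4,8.4,8.4,8.4,5.5,5.5,5.5,5.5,5.5,5.5,5.5,5.5], "delta_pos": [[-0.05,-0.1,0],[0,0,1],[0,0,2],[0,0,2],[0,0,2],[0,0,2],[0,0,2],[0,0,1],[0,0,0.6],[0,0,0.3],[0,0,0],[0,0,0],[0,0,0],[0,0,0],[0,0,0],[0,0,0],[0,0,0],[0,0,0],[0,0,0],[0,0,0]], "angular": [[0,0,0],[0,0,0],[0,0,0],[0,0,0],[0,0,0],[0,0,0],[0,0,0],[0,0,0],[0,0,0],[0,0,0],[0,0,0],[0,0,0],[0,0,0],[0,0,0],[0,0,0],[0,0,0],[0,0,0],[0,0,0],[0,0,0],[0,0,0]], "force": 25}}

```text
clock: 52.4
position: [0.5318, 0.3464, 0.0497]
ee_rot: [0.0, 3.141, -0.0]
force: [-0.5, -2.1, 5.3]
width: 0.69
gripper_force: 25.0
```

```bash
python3 - <<'E'
from h import *
go(.4505,.0089,.0565,.177)
E
```

```text
t 52.4 pos [0.5318 0.3464 0.0497] yaw 1.5707 zaxis [ 3.e-04 -1.e-04 -1.e+00] w 0.69 F 25.0 | turn 1.394 shift -31.79 -13.95 -0.68
```

Request:
{"method": "carry_out", "body": {"claw": [5.5,5.5,5.5,5.5,5.5,5.5,5.5,5.5,5.5,5.5,5.5,5.5,5.5,5.5,5.5], "delta_pos": [[0,0,-0.5],[0,0,-1],[0,0,-2],[0,0,-2],[0,0,-2],[0,0,-2],[0,0,-2],[0,0,-1],[0,0,0],[0,0,0],[0,0,0],[0,0,0],[0,0,0],[0,0,0],[0,0,0]], "angular": [[0,0,0],[0,0,0],[0,0,0],[0,0,0],[0,0,0.14],[0,0,0.14],[0,0,0.14],[0,0,0.14],[0,0,0.14],[0,0,0.14],[0,0,0.14],[0,0,0.14],[0,0,0.14],[0,0,0.134],[0,0,0]]}}

```text
clock: 53.9
position: [0.5312, 0.3471, 0.1747]
ee_rot: [-2.018, -2.407, 0.0]
force: [-0.1, 0.3, -3.5]
width: 0.69
gripper_force: 25.0
```

Request:
{"method": "carry_out", "body": {"claw": [5.5,5.5,5.5,5.5,5.5,5.5,5.5,5.5,5.5,5.5,5.5,5.5,5.5,5.5,5.5,5.5,5.5], "delta_pos": [[-1.3,-0.6,0],[-2.6,-1.15,0],[-2.6,-1.15,0],[-2.6,-1.15,0],[-2.6,-1.15,0],[-2.6,-1.15,0],[-2.6,-1.15,0],[-2.6,-1.15,0],[-2.6,-1.15,0],[-2.6,-1.15,0],[-2.6,-1.15,0],[-2.6,-1.15,0],[-1.3,-0.4,0],[-0.6,-0.3,0],[0,0,0],[0,0,0],[0,0,0]], "angular": [[0,0,0],[0,0,0],[0,0,0],[0,0,0],[0,0,0],[0,0,0],[0,0,0],[0,0,0],[0,0,0],[0,0,0],[0,0,0],[0,0,0],[0,0,0],[0,0,0],[0,0,0],[0,0,0],[0,0,0]]}}

```text
clock: 55.6
position: [0.4505, 0.0102, 0.1744]
ee_rot: [-2.014, -2.411, -0.0]
force: [0.9, 1.2, -2.8]
width: 0.689
gripper_force: 25.0
```

```bash
python3 - <<'E'
from h import *
go(.4505,.0089,.0567,.177)
E
```

```text
t 55.6 pos [0.4505 0.0102 0.1744] yaw 0.1791 zaxis [ 0.e+00  1.e-04 -1.e+00] w 0.689 F 25.0 | turn 0.002 shift -0.12 -0.03 11.77
```

Request:
{"method": "carry_out", "body": {"claw": [5.5,5.5,5.5,5.5,5.5,5.5,5.5,5.5,5.5,5.5,5.5,5.5,8.4,8.4,8.4,8.4,8.4,8.4], "delta_pos": [[-0.05,0,1],[0,0,2],[0,0,2],[0,0,2],[0,0,2],[0,0,1.2],[0,0,0.7],[0,0,0.4],[0,0,0.2],[0,0,0.2],[0,0,0.07],[0,0,0],[0,0,0],[0,0,0],[0,0,0],[0,0,0],[0,0,0],[0,0,0]], "angular": [[0,0,0],[0,0,0],[0,0,0],[0,0,0],[0,0,0],[0,0,0],[0,0,0],[0,0,0],[0,0,0],[0,0,0],[0,0,0],[0,0,0],[0,0,0],[0,0,0],[0,0,0],[0,0,0],[0,0,0],[0,0,0]]}}

```text
clock: 57.4
position: [0.4504, 0.0085, 0.0568]
ee_rot: [2.016, 2.409, 0.0]
force: [-0.4, -0.6, 0.4]
width: 0.911
gripper_force: 0.0
```

Request:
{"method": "carry_out", "body": {"claw": [8.4,8.4,8.4,8.4,8.4,8.4,8.4,8.4,8.4,8.4,8.4,8.4,8.4,8.4], "delta_pos": [[0,0,-0.5],[0,0,-1],[0,0,-2],[0,0,-2],[0,0,-2],[0,0,-2],[0,0,-1],[0,0,0],[0,0,0],[0,0,0],[0,0,0],[0,0,0],[0,0,0],[0,0,0]], "angular": [[0,0,0],[0,0,0],[0,0,0],[0,0,0],[0,0,-0.14],[0,0,-0.14],[0,0,-0.14],[0,0,-0.14],[0,0,-0.14],[0,0,-0.14],[0,0,-0.14],[0,0,-0.14],[0,0,-0.14],[0,0,-0.134]]}}

```text
clock: 58.8
position: [0.4504, 0.0082, 0.1625]
ee_rot: [-0.009, 3.141, -0.0]
force: [0.1, 0.2, -1.0]
width: 0.915
gripper_force: 0.0
```

Request:
{"method": "carry_out", "body": {"claw": [7.5,7.5,7.5,7.5,7.5,7.5,7.5,7.5,7.5,7.5,7.5,7.5,7.5,7.5,7.5], "delta_pos": [[-0.75,1.5,0],[-1.5,3,0],[-1.5,3,0],[-1.5,3,0],[-1.5,3,0],[-1.5,3,0],[-1.5,3,0],[-1.5,3,0],[-1.5,3,0],[-1.5,3,0],[-1.5,3,0],[-0.8,2.15,0],[0,0,0],[0,0,0],[0,0,0]], "angular": [[0,0,0],[0,0,0],[0,0,0],[0,0,0],[0,0,0],[0,0,0],[0,0,0],[0,0,0],[0,0,0],[0,0,0],[0,0,0],[0,0,0],[0,0,0],[0,0,0],[0,0,0]]}}

```text
clock: 60.3
position: [0.6157, 0.3443, 0.1619]
ee_rot: [0.004, 3.142, -0.001]
force: [-0.2, 0.5, 1.0]
width: 0.814
gripper_force: 0.0
```

```bash
python3 - <<'E'
from fit import *
go(.616,.3454,.0532,np.pi/2)
t=arm.get_image("top");print(fit("jar",[t],(.449,.01,0),.012))
E
```

```text
t 60.3 pos [0.6157 0.3443 0.1619] yaw 1.5685 zaxis [ 1.e-04 -9.e-04 -1.e+00] w 0.814 F 0.0 | turn -0.002 shift -0.03 0.11 10.87
[([0.4483, 0.0136], np.float64(0.049))]
```

The jar is back: the top-view fit is (0.448, 0.014), against (0.448, 0.013) at the start. The tin is next.

Request:
{"method": "carry_out", "body": {"claw": [7.5,7.5,7.5,7.5,7.5,7.5,7.5,7.5,7.5,7.5,7.5,4.5,4.5,4.5,4.5,4.5,4.5,4.5,4.5], "delta_pos": [[0,0,1],[0,0,2],[0,0,2],[0,0,2],[0,0,2],[0,0,1],[0,0,0.5],[0,0,0.3],[0,0,0],[0,0,0],[0,0,0],[0,0,0],[0,0,0],[0,0,0],[0,0,0],[0,0,0],[0,0,0],[0,0,0],[0,0,0]], "angular": [[0,0,0],[0,0,0],[0,0,0],[0,0,0],[0,0,0],[0,0,0],[0,0,0],[0,0,0],[0,0,0],[0,0,0],[0,0,0],[0,0,0],[0,0,0],[0,0,0],[0,0,0],[0,0,0],[0,0,0],[0,0,0],[0,0,0]], "force": 25}}

```text
clock: 62.3
position: [0.6158, 0.3451, 0.0538]
ee_rot: [-0.0, 3.142, 0.0]
force: [0.8, -0.1, 1.6]
width: 0.558
gripper_force: 25.0
```

```bash
python3 - <<'E'
from h import *
go(.4678,-.0858,.06,.177)
E
```

```text
t 62.3 pos [0.6158 0.3451 0.0538] yaw 1.5709 zaxis [ 1.e-04  1.e-04 -1.e+00] w 0.558 F 25.0 | turn 1.394 shift -39.81 -22.16 -0.62
```

Request:
{"method": "carry_out", "body": {"claw": [4.5,4.5,4.5,4.5,4.5,4.5,4.5,4.5,4.5,4.5,4.5,4.5,4.5,4.5,4.5], "delta_pos": [[0,0,-0.5],[0,0,-1],[0,0,-2],[0,0,-2.5],[0,0,-2.5],[0,0,-2.5],[0,0,-2],[0,0,-1],[0,0,0],[0,0,0],[0,0,0],[0,0,0],[0,0,0],[0,0,0],[0,0,0]], "angular": [[0,0,0],[0,0,0],[0,0,0],[0,0,0],[0,0,0.14],[0,0,0.14],[0,0,0.14],[0,0,0.14],[0,0,0.14],[0,0,0.14],[0,0,0.14],[0,0,0.14],[0,0,0.14],[0,0,0.134],[0,0,0]]}}

```text
clock: 63.8
position: [0.6156, 0.3453, 0.1942]
ee_rot: [-2.019, -2.407, -0.0]
force: [-0.9, 0.1, -2.8]
width: 0.565
gripper_force: 25.0
```

Request:
{"method": "carry_out", "body": {"claw": [4.5,4.5,4.5,4.5,4.5,4.5,4.5,4.5,4.5,4.5,4.5,4.5,4.5,4.5,4.5,4.5,4.5,4.5,4.5], "delta_pos": [[-1.3,-0.7,0],[-2.6,-1.45,0],[-2.6,-1.45,0],[-2.6,-1.45,0],[-2.6,-1.45,0],[-2.6,-1.45,0],[-2.6,-1.45,0],[-2.6,-1.45,0],[-2.6,-1.45,0],[-2.6,-1.45,0],[-2.6,-1.45,0],[-2.6,-1.45,0],[-2.6,-1.45,0],[-2.6,-1.45,0],[-2.6,-1.45,0],[-1.4,-0.8,0],[-0.7,-0.36,0],[0,0,0],[0,0,0]], "angular": [[0,0,0],[0,0,0],[0,0,0],[0,0,0],[0,0,0],[0,0,0],[0,0,0],[0,0,0],[0,0,0],[0,0,0],[0,0,0],[0,0,0],[0,0,0],[0,0,0],[0,0,0],[0,0,0],[0,0,0],[0,0,0],[0,0,0]]}}

```text
clock: 65.7
position: [0.4682, -0.0848, 0.1939]
ee_rot: [2.014, 2.411, 0.001]
force: [-0.1, -0.1, -2.1]
width: 0.563
gripper_force: 25.0
```

```bash
python3 - <<'E'
from h import *
go(.4678,-.0858,.0608,.177)
E
```

```text
t 65.7 pos [ 0.4682 -0.0848  0.1939] yaw 0.1792 zaxis [ 4.e-04  4.e-04 -1.e+00] w 0.563 F 25.0 | turn 0.002 shift -0.09 -0.05 13.31
```

Request:
{"method": "carry_out", "body": {"claw": [4.5,4.5,4.5,4.5,4.5,4.5,4.5,4.5,4.5,4.5,4.5,4.5,4.5,7.5,7.5,7.5,7.5,7.5,7.5], "delta_pos": [[-0.05,0,1],[0,0,2],[0,0,2],[0,0,2],[0,0,2],[0,0,2],[0,0,1],[0,0,0.6],[0,0,0.3],[0,0,0.2],[0,0,0.15],[0,0,0.05],[0,0,0],[0,0,0],[0,0,0],[0,0,0],[0,0,0],[0,0,0],[0,0,0]], "angular": [[0,0,0],[0,0,0],[0,0,0],[0,0,0],[0,0,0],[0,0,0],[0,0,0],[0,0,0],[0,0,0],[0,0,0],[0,0,0],[0,0,0],[0,0,0],[0,0,0],[0,0,0],[0,0,0],[0,0,0],[0,0,0],[0,0,0]]}}

```text
clock: 67.6
position: [0.4678, -0.0862, 0.0607]
ee_rot: [-2.016, -2.409, -0.0]
force: [0.0, -0.1, 0.4]
width: 0.819
gripper_force: 0.0
```

Request:
{"method": "carry_out", "body": {"claw": [7.5,7.5,7.5,7.5,7.5,7.5,7.5,7.5,7.5,7.5,7.5,7.5,7.5,7.5,7.5], "delta_pos": [[0,0,-0.5],[0,0,-1],[0,0,-2],[0,0,-2],[0,0,-2],[0,0,-2],[0,0,-1.5],[0,0,0],[0,0,0],[0,0,0],[0,0,0],[0,0,0],[0,0,0],[0,0,0],[0,0,0]], "angular": [[0,0,0],[0,0,0],[0,0,0],[0,0,0],[0,0,-0.14],[0,0,-0.14],[0,0,-0.14],[0,0,-0.14],[0,0,-0.14],[0,0,-0.14],[0,0,-0.14],[0,0,-0.14],[0,0,-0.14],[0,0,-0.134],[0,0,0]]}}

```text
clock: 69.1
position: [0.4678, -0.0866, 0.1715]
ee_rot: [-0.003, 3.141, -0.0]
force: [-0.3, -0.7, 0.3]
width: 0.82
gripper_force: 0.0
```

Request:
{"method": "carry_out", "body": {"claw": [7,7,7,7,7,7,7,7,7,7,7,7,7,7,7,7,7,7,7], "delta_pos": [[0.1,1.5,0],[0.15,2.9,0],[0.15,2.9,0],[0.15,2.9,0],[0.15,2.9,0],[0.15,2.9,0],[0.15,2.9,0],[0.15,2.9,0],[0.15,2.9,0],[0.15,2.9,0],[0.15,2.9,0],[0.15,2.9,0],[0.15,2.9,0],[0.15,2.9,0],[0.15,2.9,0],[0.1,0.75,0],[0,0,0],[0,0,0],[0,0,0]], "angular": [[0,0,0],[0,0,0],[0,0,0],[0,0,0],[0,0,0],[0,0,0],[0,0,0],[0,0,0],[0,0,0],[0,0,0],[0,0,0],[0,0,0],[0,0,0],[0,0,0],[0,0,0],[0,0,0],[0,0,0],[0,0,0],[0,0,0]]}}

```text
clock: 71.0
position: [0.4452, 0.3406, 0.1709]
ee_rot: [0.004, 3.141, -0.001]
force: [-0.4, -0.2, -0.3]
width: 0.762
gripper_force: 0.0
```

```bash
python3 - <<'E'
from fit import *
go(.4453,.3431,.0655,np.pi/2)
t=arm.get_image("top");print(fit("tin",[t],(.465,-.087,0),.012))
E
```

```text
t 71.0 pos [0.4452 0.3406 0.1709] yaw 1.568 zaxis [ 2.e-04 -7.e-04 -1.e+00] w 0.762 F 0.0 | turn -0.003 shift -0.01 0.25 10.54
[([0.4672, -0.086], np.float64(0.069))]
```

The tin is back too: (0.467, -0.086), against (0.465, -0.086) at the start. The bottle is last.

Request:
{"method": "carry_out", "body": {"claw": [7,7,7,7,7,7,7,7,7,7,7,3.5,3.5,3.5,3.5,3.5,3.5,3.5,3.5], "delta_pos": [[0,0.1,1],[0,0,2],[0,0,2],[0,0,2],[0,0,1.8],[0,0,0.9],[0,0,0.5],[0,0,0.3],[0,0,0],[0,0,0],[0,0,0],[0,0,0],[0,0,0],[0,0,0],[0,0,0],[0,0,0],[0,0,0],[0,0,0],[0,0,0]], "angular": [[0,0,0],[0,0,0],[0,0,0],[0,0,0],[0,0,0],[0,0,0],[0,0,0],[0,0,0],[0,0,0],[0,0,0],[0,0,0],[0,0,0],[0,0,0],[0,0,0],[0,0,0],[0,0,0],[0,0,0],[0,0,0],[0,0,0]], "force": 20}}

```text
clock: 73.0
position: [0.4448, 0.3432, 0.0657]
ee_rot: [-0.0, 3.142, 0.0]
force: [0.9, 0.1, 0.6]
width: 0.447
gripper_force: 20.0
```

```bash
python3 - <<'E'
from h import *
go(.4316,.1159,.0725,.177)
E
```

```text
t 73.0 pos [0.4448 0.3432 0.0657] yaw 1.5708 zaxis [ 0.  0. -1.] w 0.447 F 20.0 | turn 1.394 shift -22.15 -5.3 -0.68
```

Request:
{"method": "carry_out", "body": {"claw": [3.5,3.5,3.5,3.5,3.5,3.5,3.5,3.5,3.5,3.5,3.5,3.5,3.5], "delta_pos": [[0,0,-0.5],[0,0,-1],[0,0,-2],[0,0,-2],[0,0,-1.5],[0,0,-1],[0,0,0],[0,0,0],[0,0,0],[0,0,0],[0,0,0],[0,0,0],[0,0,0]], "angular": [[0,0,0],[0,0,0],[0,0,0.14],[0,0,0.14],[0,0,0.14],[0,0,0.14],[0,0,0.14],[0,0,0.14],[0,0,0.14],[0,0,0.14],[0,0,0.14],[0,0,0.134],[0,0,0]]}}

```text
clock: 74.3
position: [0.4446, 0.3436, 0.1463]
ee_rot: [-2.018, -2.407, -0.001]
force: [0.4, -0.5, -1.1]
width: 0.451
gripper_force: 20.0
```

Request:
{"method": "carry_out", "body": {"claw": [3.5,3.5,3.5,3.5,3.5,3.5,3.5,3.5,3.5,3.5,3.5,3.5,3.5,3.5], "delta_pos": [[-1.2,-0.3,0],[-2.3,-0.55,0],[-2.3,-0.55,0],[-2.3,-0.55,0],[-2.3,-0.55,0],[-2.3,-0.55,0],[-2.3,-0.55,0],[-2.3,-0.55,0],[-2.3,-0.55,0],[-1.7,-0.4,0],[-0.85,-0.2,0],[0,0,0],[0,0,0],[0,0,0]], "angular": [[0,0,0],[0,0,0],[0,0,0],[0,0,0],[0,0,0],[0,0,0],[0,0,0],[0,0,0],[0,0,0],[0,0,0],[0,0,0],[0,0,0],[0,0,0],[0,0,0]]}}

```text
clock: 75.7
position: [0.4316, 0.1168, 0.1457]
ee_rot: [-2.014, -2.411, -0.0]
force: [-0.3, 0.6, -1.2]
width: 0.455
gripper_force: 20.0
```

```bash
python3 - <<'E'
from h import *
go(.4316,.1159,.0727,.177)
E
```

```text
t 75.7 pos [0.4316 0.1168 0.1457] yaw 0.1789 zaxis [ 2.e-04  3.e-04 -1.e+00] w 0.455 F 20.0 | turn 0.002 shift -0.09 -0.02 7.3
```

Request:
{"method": "carry_out", "body": {"claw": [3.5,3.5,3.5,3.5,3.5,3.5,3.5,3.5,3.5,3.5,7,7,7,7,7,7], "delta_pos": [[-0.05,0,1],[0,0,2],[0,0,2],[0,0,1],[0,0,0.6],[0,0,0.3],[0,0,0.2],[0,0,0.15],[0,0,0.05],[0,0,0],[0,0,0],[0,0,0],[0,0,0],[0,0,0],[0,0,0],[0,0,0]], "angular": [[0,0,0],[0,0,0],[0,0,0],[0,0,0],[0,0,0],[0,0,0],[0,0,0],[0,0,0],[0,0,0],[0,0,0],[0,0,0],[0,0,0],[0,0,0],[0,0,0],[0,0,0],[0,0,0]]}}

```text
clock: 77.3
position: [0.4317, 0.1154, 0.0728]
ee_rot: [2.016, 2.409, 0.0]
force: [0.6, -0.2, 0.4]
width: 0.756
gripper_force: 0.0
```

Request:
{"method": "carry_out", "body": {"claw": [7,7,7,7,7,7,7,7,7,7,7,7,7,7,7,7,7,7,7,7], "delta_pos": [[0,0,-0.5],[0,0,-1],[0,0,-2],[0,0,-3],[0,0,-3],[0,0,-3],[0,0,-3],[0,0,-1],[2,0,0],[4,0,0],[4,0,0],[4,0,0],[4,0,0],[4,0,0],[4,0,0],[4,0,0],[4,0,0],[4,0,0],[2,0,0],[0,0,0]], "angular": [[0,0,0],[0,0,0],[0,0,0],[0,0,0],[0,0,0],[0,0,0],[0,0,0],[0,0,0],[0,0,0],[0,0,0],[0,0,0],[0,0,0],[0,0,0],[0,0,0],[0,0,0],[0,0,0],[0,0,0],[0,0,0],[0,0,0],[0,0,0]]}}

```text
clock: 79.3
position: [0.359, 0.5122, 0.2368]
ee_rot: [-2.011, -2.413, 0.001]
force: [0.3, 0.2, -0.3]
width: 0.765
gripper_force: 0.0
```

```bash
python3 - <<'E'
from fit import *
t=arm.get_image("top")
for k,p in(("bottle",(.43,.112,0)),("jar",(.448,.013,0)),("tin",(.465,-.086,0))):print(k,fit(k,[t],p,.012))
for l in("mug","tape","books","stencil"):
    for r in arm.place_of(l,t)[:1]:print(l,(np.array(r["centre"])*[512,384]).round(1))
cv2.imwrite("pics/top1.png",cv2.resize(t["frame"][90:340,60:460,::-1],(800,500),interpolation=cv2.INTER_CUBIC))
go(0.4,.4,.2,.177)
E
```

```text
bottle [([0.4299, 0.1158], np.float64(0.061))]
jar [([0.4471, 0.0134], np.float64(0.057))]
tin [([0.4671, -0.0863], np.float64(0.055))]
mug [322.9 144.9]
tape [175.2 138.8]
books [252.6 137.3]
stencil [379.5 235. ]
t 79.7 pos [0.3617 0.5083 0.2381] yaw 0.1757 zaxis [ 1.e-04  3.e-04 -1.e+00] w 0.759 F 0.0 | turn -0.001 shift -11.34 1.86 3.81
```

View pics/top1.png

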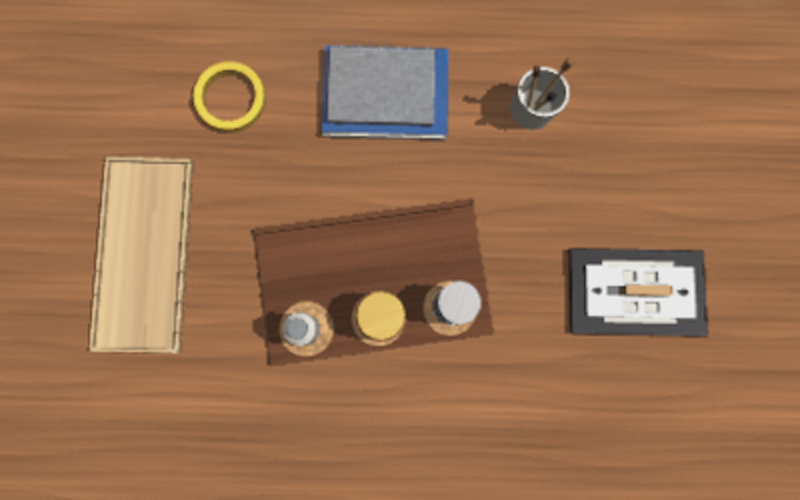

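The final top view shows all three at their starting pixels (299,329), (379,316) and (459,302). The plate is on the board over both dowels and the bystanders haven't moved.

```bash
python3 -c "
from cell import arm
print(arm.sign_off())"
```

```text
the job is handed in; nothing more can be done
None
```

The job is handed in: the stencil plate lies flat on the board over both dowels, and the bottle, jar and tin are back upright on their starting spots (within about 3 mm by the top camera), with the mug, tape roll and books unmoved; sign-off returned no verdict.

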